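# Lever a fixture plate up onto its prop legs

### The arm

A 6-joint arm with a two-finger parallel gripper is mounted at the origin on the work surface. World frame = base frame: x ahead of the robot, y to its left, z up, the work surface at z = 0. Lengths are in mm, angles in rad, forces in N, time in s.
With the tool pointing down it reaches from about 325 to 875 mm from the base axis. Payload 4.4 kg.
Tool frame: the origin (TCP) lies midway between the tips of the shut fingers; the grasp point (between the pads) lies 19 mm behind it; z points along the fingers, x is the direction in which the jaws open and shut, and the axes are right-handed (so a half turn about z gives the same grasp; the last joint's range is limited). The gripper opens to 85 mm and grips with 20 to 120 N. Pads are 22 mm wide; open, the fingers measure 114 mm over their backs; the gripper's body (76 mm by 85 mm) begins 54 mm behind the grasp point. The pads swing forward as they close: fully open they stand 13 mm farther back than shut.
Start: joints at [1.022, 0.207, 1.542, -0, 1.393, -0.15], TCP at [223.289, 529.876, 197.382] pointing down, gripper open.
Joint ranges: [-2.73, 2.73], [-0.86, 2.22], [0.23, 2.46], [-1.11, 4.25], [0.08, 2.63], [-2.82, 2.82]. Speed limits (rad/s): [2.79, 2.79, 3.14, 3.14, 3.14, 3.14].

### API

Orientations are given as a unit quaternion [x, y, z, w].
In Python, from station import * gives the robot as it stands.
- The arm moves only by the tool play_rows, never from a script. Its argument "targets" is text: rows parted by semicolons, each of 7 numbers parted by spaces: the shift along the tool's x, y, z in m, then the turn, a rotation vector about the tool's x, y, z in rad, then the opening, from 0 (shut) to 1 (fully open). A call has exactly 10 rows; each row is the pose to reach, as a shift and turn from the pose measured when the call began, along the tool's axes at that moment; what a row does not reach only later rows make up. A row lasts 1/8 s, in which the tool goes at most 62.5 mm and 10.7 degrees, less where a joint would pass 70% of its speed; a pose out of reach is approached as far as the arm can. A call with a gripper value outside its range is refused whole. The fingers move at their own pace and stop on an object; "force" is the grip in N (left out, the last holds). Time passes only in rows, so rows that repeat a pose let the fingers close, or fill a call up. It gives the time, the measured TCP pose, the force and the opening at its end, in the units of the state.
- state(): the state, without advancing time (a new reading comes with each control period).
- snapshot(name): name is "scene" or "top" or "wrist"; returns a dict with "color" (384x512x3 uint8, blue, green, red), "K" (3x3 intrinsics, pixels), "k1" (the pictures are not rectified: a ray, as slopes to the right and down, at radius r is drawn at 1 + k1 r^2 times it, then the intrinsics apply), "extrinsics" (4x4, takes a point from camera to world coordinates); the wrist camera has in their place "mount" (4x4, takes a point from camera to tool coordinates, whose origin is the TCP and whose axes are the tool frame's). Camera axes: x right, y down, z forward; pixel columns grow to the right and rows downward; lengths in mm; the calibration is good to about 2 mm. A picture is of the moment at which its call begins: read the wrist's pose just before it. There is no depth.
- sign_off(): hands the job in, once; it reports no verdict.
The state is a dict: "t": time; "joints": joint angles; "joint_vel": joint speeds; "joint_torque": joint torques, N m; "position": TCP position; "eef_rot": TCP orientation; "force": force on the tool from outside, world axes, zero at the start; "ft_torque": the same for the moment, N m; "opening": finger opening in mm.
Only numpy, scipy, OpenCV 4.12 (cv2) and the standard library are available. Lean on these libraries where they do the work, as an engineer would, in place of code of your own. Each camera call takes 0.05 s, during which the arm holds its last target. There are 200 camera calls.

### The job

Slide the nose of the steel pry bar over the fulcrum block and under the front edge of the heavy fixture plate until it gently meets the stop inside, and press the bar's tail down so that the plate's front rises just until its two sprung prop legs snap in underneath. Then let the plate down gently onto its legs and let go; the bar can stay where it is. Touch the plate and legs only with the bar, do not shove the plate along the desk or tip it far higher than the legs need, and leave the other things on the desk alone.

Things in the scene. Friction and masses are not known exactly. Their poses are not given: they have to be found in the camera images.
- fixture: Heavy steel fixture plate (5 to 8 kg) with a clamped cast-aluminium manifold, in all 102 mm tall. Origin at the centre of its underside, on the desk; z up, front looks along its -x. Plate 220 (x) by 170 (y) mm, from 30 to 52 mm above the desk, on two 20 mm wide rails along its sides (x). Levered at the front it tips about the rear ends of the rails. Tilt on its legs 0.057 rad; 0.13 is too far.
- lip (a point): Middle of the plate's lower front edge (fixture x = -110, y = 0, z = 30 mm), which the bar lifts; axes as the fixture. Below it, between the rails, is an opening 30 mm high and 130 mm wide, closed 12 to 33 mm in by the cross stop. The legs snap in when this edge has risen about 14 mm (tilt 0.064 rad).
- prop (a joint): Swing of the two prop legs (60 mm long, 9 mm thick, at fixture y = +-60 mm, on one axle 8 mm before the plate's front and 46 mm up). 0: leaning out, feet on the desk 37 mm before the axle. A weak spring draws them in as the plate rises; home on their stop, a little past upright, at 0.92 rad. They bear the plate only when home.
- ridge (a point): Top middle of the fulcrum block: a loose dark steel block 44 mm (its x) by 50 mm (its y), 0.6 kg, with a rounded ridge (radius 10 mm) along its y, 40 mm above the desk. It stands in front of the plate, ridge about parallel to the plate's front edge and 45 to 58 mm before it; it need not be moved.
- bar_center (a point): Centre of the pry bar: flat steel, 300 by 20 by 8 mm, 0.38 kg, lying flat. x points to the nose (last 10 mm only 12 mm wide), z out of the broad side; the last 60 mm at the tail are a 30 mm wide paddle. On the ridge with its nose under the plate's edge it slopes up to the tail at 17 to 24 degrees; pressing the tail down then takes about 5 to 18 N.
- bar_nose (a point): Middle of the bar's nose end, half-way up its thickness, 150 mm from the bar's centre.
- coffee: Lidded paper coffee cup, 84 mm wide, 118 mm tall, origin under its centre; leave alone.
- pencup: Round dark pen cup with pens, 72 mm wide, 150 mm tall with pens, origin under its centre; leave alone.
- mouse: Black computer mouse, 62 mm wide, 34 mm tall, origin under its centre; leave alone.
- stapler: Stapler, 130 by 36 mm, 50 mm tall, origin under its centre; leave alone.
- taperoll: Roll of clear tape lying flat, 80 mm wide, 20 mm tall, origin under its centre; leave alone.
- sample: Small flanged aluminium casting, 68 mm wide, 52 mm tall, origin under its centre; leave alone.
- stop: Guide of a cross stop inside the opening under the plate, fixed to it; origin and axes as the fixture. It carries a steel pad 124 mm wide that reaches from the plate's underside almost to the desk and closes the opening somewhere between 12 and 33 mm behind the plate's front edge. The pad is clamped at a setting that is not measured: it must be found by touch, with less than 12 N.

How it is judged (in metres and radians):
On the way, in this order (a step that is already met when the one before it is completed fails the run):
1. the bar's nose is under the plate's front edge and has met the stop (over 1 N) (x of bar_nose in the frame of fixture between -0.104 and -0.06 m and z of bar_nose in the frame of fixture below 0.03 m and y of bar_nose in the frame of fixture between -0.065 and 0.065 m and contact force between bar and stop above 1 N), for 0.1 s.
2. the bar, bearing on the fulcrum block, lifts the plate's front (tilt over 0.025 rad) (angle between fixture's own z axis and vertical above 0.025 rad and contact force between bar and fixture above 8 N and contact force between bar and fulcrum above 8 N), for 0.1 s.
At the end, for the whole second after the job is handed in: the prop legs are home (swing over 0.84 rad) and carry the plate at a tilt of 0.045 to 0.085 rad, plate and bar are at rest and the robot touches nothing (value of joint prop above 0.84 rad and angle between fixture's own z axis and vertical between 0.045 and 0.085 rad and linear speed of each of fixture, bar below 0.02 m/s).
It fails at once if the robot touches the plate or its legs (over 3 N) (contact force between any of the arm, the fingers and fixture above 3 N).
It fails at once if the plate is shoved along the desk by more than 25 mm, or the bar is rammed against the stop with more than 12 N before it bears on the fulcrum block (distance of fixture from where it was at the start of the episode above 0.027 m or (contact force between bar and stop above 12 N and contact force between bar and fulcrum below 15 N)).
It fails at once if the plate is tipped too far (over 0.13 rad) (angle between fixture's own z axis and vertical above 0.13 rad).
It fails at once if the plate is dropped or jerked (turning faster than 0.6 rad/s) (angular speed of fixture above 0.6 rad/s).
It fails at once if a bystander is moved by more than 30 mm (distance of any of coffee, pencup, mouse, stapler, taperoll, sample from where it was at the start of the episode above 0.03 m).
It also fails if it takes over 67 s, if anything falls off the work surface, if the arm or the gripper's body presses on something with over 40 N, if the wrist force passes 120 N, or if a joint passes its speed limit or range.

## Working session

There is one attempt and no reset: what is moved stays moved. The work goes in short steps, Python scripts to look and compute and a tool call to move; the robot and the scene stay as the last step left them, time stands still between calls to the robot, and variables do not carry over. Pictures are saved under pics/ and viewed, about 8 in all and at most 12, crops included, and the job is handed in when it is done.

Besides the shell and the picture viewer there is one more tool, called after "Emit:" as name(argument=value, ...) on one line, values as JSON. play_rows: Moves the arm, as the interface text tells. Its arguments: {"type":"object","properties":{"targets":{"type":"string"},"force":{"type":"number"}},"required":["targets"]}

```bash
ls; mkdir -p pics; cat > h.py <<'E'
from station import *
import numpy as np, cv2
from scipy.spatial.transform import Rotation as R
def cam(name):
    s=state(); d=snapshot(name)
    if name=="wrist":
        T=np.eye(4);T[:3,:3]=R.from_quat(s["eef_rot"]).as_matrix();T[:3,3]=s["position"]
        d["extrinsics"]=T@np.array(d["mount"])
    return d
def ray(d,u,v):
    K=np.array(d["K"]);D=np.array([d["k1"],0,0,0.]);p=cv2.undistortPoints(np.array([[[u,v]]],float),K,D)[0,0]
    E=np.array(d["extrinsics"]);return E[:3,3],E[:3,:3]@np.array([p[0],p[1],1])
def onz(d,u,v,z):
    o,r=ray(d,u,v);return o+r*(z-o[2])/r[2]
def proj(d,P):
    E=np.linalg.inv(np.array(d["extrinsics"]));q=E[:3,:3]@np.array(P,float)+E[:3,3];x,y=q[:2]/q[2]
    f=1+d["k1"]*(x*x+y*y);K=np.array(d["K"]);return K[0,0]*x*f+K[0,2],K[1,1]*y*f+K[1,2]
def save(d,n,**k): cv2.imwrite("pics/"+n+".png",d["color"]); import pickle; pickle.dump(d,open(n+".pkl","wb"))
E
python3 - <<'E'
from h import *
for n in("scene","top"):
    d=cam(n);save(d,n);print(n,d["K"],d["k1"],np.round(d["extrinsics"],3))
d=pickle=None
import pickle
t=pickle.load(open("top.pkl","rb"));cv2.imwrite("pics/top2.png",cv2.resize(t["color"],(800,600),interpolation=cv2.INTER_CUBIC))
s=state();print(s)
E
```

```text
pics
scene [[375.93693178   0.         253.5868488 ]
 [  0.         375.93693178 189.33787917]
 [  0.           0.           1.        ]] 0.01900994060598694 [[ 6.63000e-01  6.24000e-01 -4.12000e-01  9.18479e+02]
 [ 7.48000e-01 -5.56000e-01  3.62000e-01 -3.17007e+02]
 [-3.00000e-03 -5.49000e-01 -8.36000e-01  7.63871e+02]
 [ 0.00000e+00  0.00000e+00  0.00000e+00  1.00000e+00]]
top [[367.12631434   0.         260.45911374]
 [  0.         367.12631434 191.13105923]
 [  0.           0.           1.        ]] -0.11945352126126002 [[ 5.000000e-03 -9.980000e-01  6.000000e-02  4.931740e+02]
 [-1.000000e+00 -5.000000e-03  3.000000e-03 -4.336000e+01]
 [-2.000000e-03 -6.000000e-02 -9.980000e-01  1.068247e+03]
 [ 0.000000e+00  0.000000e+00  0.000000e+00  1.000000e+00]]
{'t': 0.1, 'joints': array([ 1.02151658e+00,  2.07365186e-01,  1.54281517e+00, -1.01405279e-05,
        1.39349299e+00, -1.50486404e-01]), 'joint_vel': array([-0.00133253, -0.00215695, -0.00227146, -0.00121701, -0.00088112,
       -0.00149723]), 'joint_torque': array([-1.46619743e-03, -3.84091938e+01, -2.92547679e+01, -2.24947089e-04,
        4.80202289e-03, -8.66684729e-06]), 'position': array([222.88576004, 529.22850227, 196.32274576]), 'eef_rot': array([ 8.33157696e-01,  5.53034512e-01, -9.41126571e-04,  4.43422122e-04]), 'force': array([-0.4680835 ,  0.21107654, -0.36369409]), 'ft_torque': array([ 0.00905153, -0.00637228, -0.00637319]), 'opening': 85.33261999204824}
```

View pics/top2.png

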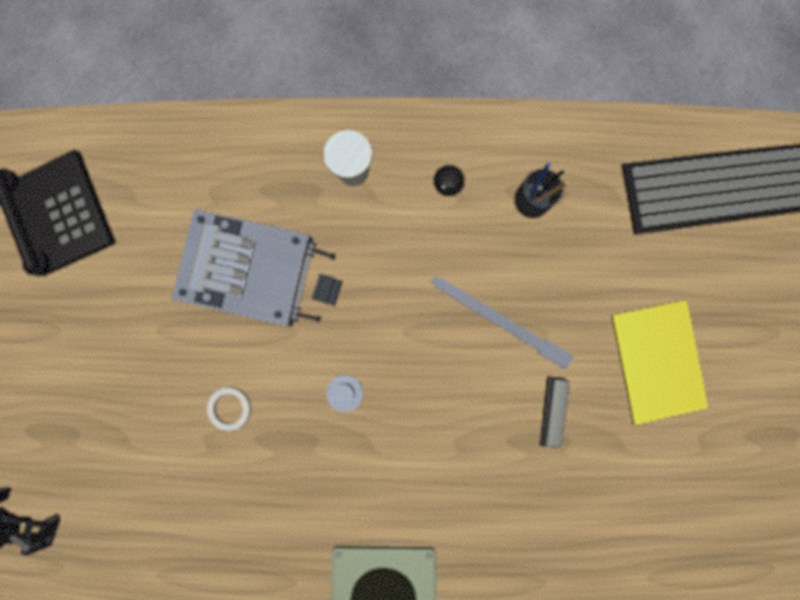

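View pics/scene.png

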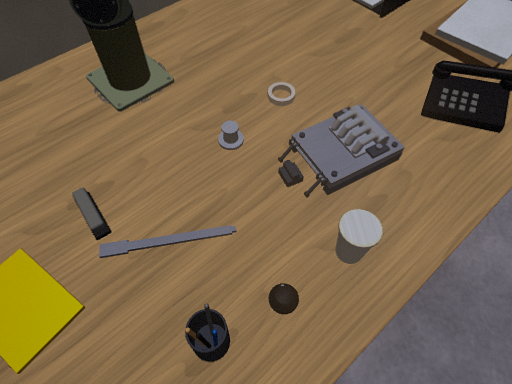

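The top view shows the plate at about (245,268) of the 800-px image, facing right, with its legs at (325,253) and (312,317). The block is at (327,290), and the bar runs from nose (435,282) to tail (570,360). Next I'll measure these.

```bash
cat > m.py <<'E'
from h import *
import pickle
d=pickle.load(open("top.pkl","rb"));s=.64
im=d["color"].astype(int);b,g,r=im[...,0],im[...,1],im[...,2]
m=((b-r)>-5).astype(np.uint8)*255
n,l,st,c=cv2.connectedComponentsWithStats(m)
for i in range(1,n):
    if st[i,4]>60:
        x,y=c[i]
        pts=np.argwhere(l==i)[:,::-1].astype(np.float32)
        rc=cv2.minAreaRect(pts);print(i,st[i],np.round(c[i],1),[np.round(onz(d,*p,0)[:2]) for p in cv2.boxPoints(rc)])
# bar: pixels on plane z=8
i=l[int(318*s),int(500*s)];pts=np.argwhere(l==i)[:,::-1]
W=np.array([onz(d,*p,8)[:2] for p in pts]);mu=W.mean(0);u=np.linalg.svd(W-mu,full_matrices=False)[2][0]
if u[1]<0:u=-u
a=(W-mu)@u;print("bar",u,np.arctan2(u[1],u[0]),a.min(),a.max(),"nose",mu+u*a.max(),"tail",mu+u*a.min())
for nm,p in dict(rl=(198,211),fl=(310,238),fr=(292,325),rr=(173,298)).items():print(nm,onz(d,p[0]*s,p[1]*s,52)[:2])
cv2.imwrite("pics/crop.png",np.vstack([cv2.resize(d["color"][130:215,105:225],None,fx=6,fy=6,interpolation=cv2.INTER_CUBIC)]))
E
python3 m.py
```

```text
1 [    0     0   512    71 32904] [256.3  31.7] [array([1211.,  858.]), array([1211., -888.]), array([ 954., -850.]), array([951., 814.])]
2 [208  84  29  30 667] [222.  98.] [array([879., 119.]), array([879.,  34.]), array([790.,  33.]), array([790., 117.])]
3 [ 399   94  113   55 4248] [456.4 119.9] [array([ 818., -458.]), array([ 880., -840.]), array([ 741., -848.]), array([ 687., -470.])]
4 [   0   97   72   78 3349] [ 34.1 136.7] [array([809., 822.]), array([869., 629.]), array([659., 530.]), array([596., 712.])]
5 [331 104  28  34 516] [343.5 122.5] [array([ 764., -229.]), array([ 822., -310.]), array([ 763., -350.]), array([ 706., -269.])]
6 [279 107  17  17 211] [286.8 115.2] [array([808., -94.]), array([ 809., -142.]), array([ 760., -142.]), array([760., -94.])]
10 [ 110  135   91   73 4524] [155.4 171.1] [array([555., 409.]), array([731., 374.]), array([676., 134.]), array([504., 171.])]
13 [201 177  17  17 206] [209.  184.9] [array([561., 137.]), array([603., 121.]), array([589.,  84.]), array([547.,  99.])]
14 [277 178  89  58 678] [324.4 207.5] [array([581., -81.]), array([604., -95.]), array([ 452., -351.]), array([ 429., -337.])]
15 [209 240  23  23 415] [220.1 251.2] [array([414., 108.]), array([415.,  44.]), array([351.,  44.]), array([351., 108.])]
16 [347 243  16  42 375] [354.  263.6] [array([ 289., -289.]), array([ 411., -304.]), array([ 406., -340.]), array([ 284., -325.])]
27 [  0 326  37  28 504] [ 16.1 340.2] [array([ 46., 792.]), array([129., 776.]), array([127., 645.]), array([ 46., 658.])]
bar [0.51801488 0.85537161] 1.0262677822721002 -135.19923389068066 160.43665248401138 nose [593.4462938  -88.94080751] tail [ 440.30250605 -341.81935067]
rl [713.04547244 342.26280522]
fl [662.56217132 133.99544967]
fr [506.33899343 163.74082822]
rr [553.45692492 383.83696948]
```

View pics/crop.png

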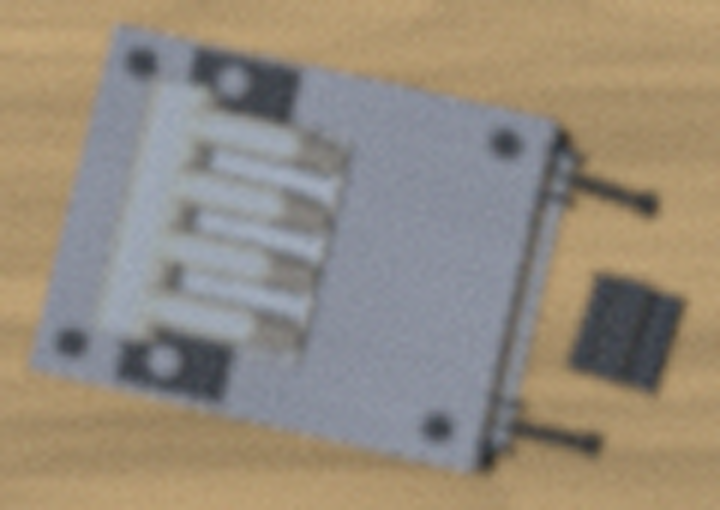

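```bash
cat > m2.py <<'E'
from h import *
import pickle
d=pickle.load(open("top.pkl","rb"))
o=lambda u,v:(105+(u+.5)/6-.5,130+(v+.5)/6-.5)
P={k:onz(d,*o(*p),52)[:2] for k,p in dict(rl=(120,25),fl=(558,125),fr=(483,470),rr=(32,370)).items()}
P={k:v for k,v in P.items()}
print({k:np.round(v) for k,v in P.items()})
ln=lambda a,b:np.linalg.norm(P[a]-P[b]);print(ln('rl','fl'),ln('rr','fr'),ln('fl','fr'),ln('rl','rr'))
c=sum(P.values())/4
ex=(P['rl']+P['rr']-P['fl']-P['fr']);ex/=np.linalg.norm(ex)
ey0=P['fl']-P['fr'];ey0/=np.linalg.norm(ey0)  # left(+x world) vs -y
print("center",c,"ex",ex,np.arctan2(ex[1],ex[0]),"edge perp",np.arctan2(ey0[0],-ey0[1]))
ey=np.array([-ex[1],ex[0]])
F=lambda q:((q-c)@ex,(q-c)@ey)
for p in((650,205),(593,443)):
    q=onz(d,*o(*p),4)[:2];print("foot",q,F(q))
for z in(20,30,40):
    q=onz(d,209,184.9,z)[:2];print("blk",z,q,F(q))
for p in((648,295),(628,350),(637,330)):
    q=onz(d,*o(*p),40)[:2];print("ridge",q,F(q))
for p in((600,272),(685,300),(657,390),(572,363)):
    q=onz(d,*o(*p),30)[:2];print("blkcorner",q,F(q))
E
python3 m2.py
```

```text
{'rl': array([717., 349.]), 'fl': array([668., 136.]), 'fr': array([507., 169.]), 'rr': array([552., 386.])}
217.90172239312858 222.07031627439508 164.64496595536122 169.1138431029617
center [610.82545117 260.03307546] ex [0.21435486 0.97675585] 1.3547650345643019 edge perp 1.372819710551167
foot [636.79467707  98.98133537] (np.float64(-151.74159961370123), np.float64(-59.88781700555437))
foot [520.61403711 125.19244643] (np.float64(-151.0436286595509), np.float64(59.21078198514512))
blk 20 [573.45327776 107.27438186] (np.float64(-157.21885488843662), np.float64(3.7589202359216856))
blk 30 [572.68743692 105.83736799] (np.float64(-158.78662830044365), np.float64(4.198928847759618))
blk 40 [571.92159608 104.40035413] (np.float64(-160.35440171245065), np.float64(4.638937459597578))
ridge [589.34821394  94.49748618] (np.float64(-166.29160563906413), np.float64(-14.505341396231199))
ridge [563.40887773 103.57575822] (np.float64(-162.98457316183584), np.float64(12.777028773228409))
ridge [572.83646294  99.45996739] (np.float64(-164.98384720584428), np.float64(2.6863399792273626))
blkcorner [601.17420009 118.90342783] (np.float64(-139.91800169585997), np.float64(-20.824910294847925))
blkcorner [587.96870844  78.19421819] (np.float64(-182.51162175797214), np.float64(-16.652586103732293))
blkcorner [545.19095402  90.97048135] (np.float64(-179.20195163695982), np.float64(27.86948995978002))
blkcorner [557.79785598 131.6112932 ] (np.float64(-136.80345012716418), np.float64(24.267180351159105))
```

```bash
cat >> h.py <<'E'
def tool(h,p=0):
    "tool with x at heading h, z down, tail (tool y) raised by p"
    x=np.array([np.cos(h),np.sin(h),0]);z=np.array([0,0,-1.]);return np.stack([x,np.cross(z,x),z],1)@R.from_rotvec([-p,0,0]).as_matrix()
def go(P,M):
    s=state();M0=R.from_quat(s["eef_rot"]).as_matrix();sh=M0.T@(np.array(P)-s["position"])/1000
    rv=R.from_matrix(M0.T@M).as_rotvec();print("t",round(s["t"],2),"shift",np.round(sh,4),"rv",np.round(rv,3),"F",np.round(s["force"],1),"pos",np.round(s["position"],1),"open",round(s["opening"],1))
E
python3 -c "
from h import *
go([486,-267,150],tool(-0.545))"
```

```text
t 0.1 shift [-0.6315  0.5517  0.0475] rv [0.002 0.002 1.717] F [-0.5  0.2 -0.4] pos [222.9 529.2 196.3] open 85.3
```

Emit:
play_rows(targets="-0.047 0.041 0 0 0 0.17 1;-0.094 0.082 0 0 0 0.34 1;-0.141 0.123 0 0 0 0.51 1;-0.188 0.164 0 0 0 0.68 1;-0.235 0.205 0 0 0 0.85 1;-0.282 0.246 0 0 0 1.02 1;-0.329 0.287 0 0 0 1.19 1;-0.376 0.328 0 0 0 1.36 1;-0.423 0.369 0 0 0 1.53 1;-0.470 0.410 0 0 0 1.717 1")

```text
t: 1.35
position: [418.3, -65.1, 197.0]
eef_rot: [0.962, -0.272, -0.0, 0.001]
force: [0.2, 1.0, 0.6]
opening: 85.3
```

```bash
python3 -c "
from h import *
go([486,-267,150],tool(-0.545))"
```

```text
t 1.35 shift [0.1635 0.1364 0.0473] rv [ 0.002 -0.    -0.007] F [0.2 1.  0.6] pos [418.3 -65.1 197. ] open 85.3
```

Emit:
play_rows(targets="0.04 0.034 0.01 0 0 0 0.7;0.08 0.068 0.02 0 0 0 0.7;0.12 0.102 0.03 0 0 0 0.7;0.1635 0.1364 0.04 0 0 0 0.6;0.1635 0.1364 0.047 0.002 0 -0.007 0.6;0.1635 0.1364 0.047 0.002 0 -0.007 0.6;0.1635 0.1364 0.047 0.002 0 -0.007 0.6;0.1635 0.1364 0.047 0.002 0 -0.007 0.6;0.1635 0.1364 0.047 0.002 0 -0.007 0.6;0.1635 0.1364 0.047 0.002 0 -0.007 0.6")

```text
t: 2.6
position: [486.1, -266.7, 150.7]
eef_rot: [0.963, -0.269, 0.0, -0.0]
force: [-0.2, -0.9, -0.3]
opening: 51.1
```

```bash
python3 -c "
from h import *
d=cam('wrist');save(d,'w1');go([486,-267,150],tool(-0.545))
print(d['K'],d['k1'],np.round(d['mount'],2))
for a in (0,0.150,):pass
u=np.array([.518,.855]);c=np.array([516.9,-215.4])
for a in (-140,-90,-60,0):print(a,np.round(proj(d,[*(c+u*a),8])))
"
```

```text
t 2.65 shift [0.     0.0002 0.0006] rv [-0.    -0.001  0.001] F [-0.1  0.7 -0.1] pos [ 486.1 -266.8  150.6] open 51.0
[[268.37991149   0.         255.66160491]
 [  0.         268.37991149 190.61374434]
 [  0.           0.           1.        ]] 0.019290268006453764 [[   1.     -0.     -0.     -0.63]
 [   0.      0.96    0.28  -72.49]
 [  -0.     -0.28    0.96 -176.56]
 [   0.      0.      0.      1.  ]]
-140 [256. 234.]
-90 [256. 197.]
-60 [256. 174.]
0 [256. 123.]
```

View pics/w1.png

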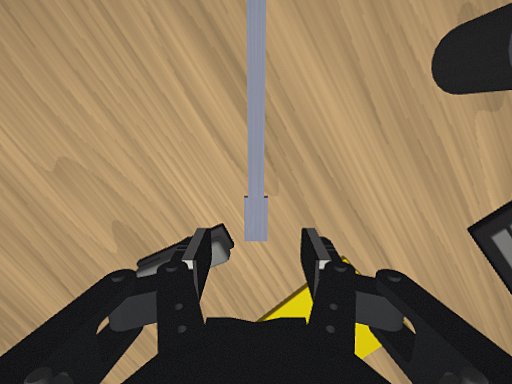

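Emit:
play_rows(targets="0 0 0.03 0 0 0 0.55;0 0 0.06 0 0 0 0.5;0 0 0.09 0 0 0 0.5;0 0 0.12 0 0 0 0.5;0 0 0.14 0 0 0 0.5;0 0 0.149 0 0 0 0.5;0 0 0.149 0 0 0 0.5;0 0 0.149 0 0 0 0.2;0 0 0.149 0 0 0 0;0 0 0.149 0 0 0 0", force=100)

```text
t: 3.9
position: [486.7, -267.2, 2.3]
eef_rot: [0.963, -0.269, 0.001, 0.0]
force: [0.4, 0.7, 1.0]
opening: 0.2
```

Emit:
play_rows(targets="0 0 0 0 0 0 0;0 0 0 0 0 0 0;0 0 0 0 0 0 0;0 0 0 0 0 0 0;0 0 -0.01 0 0 0 0;0 0 -0.03 0 0 0 0;0 0 -0.05 0 0 0 0;0 0 -0.07 0 0 0 0;0 0 -0.08 0 0 0 0;0 0 -0.08 0 0 0 0")

```text
t: 5.15
position: [487.2, -267.6, 83.5]
eef_rot: [0.963, -0.269, 0.002, 0.001]
force: [0.1, -0.1, -0.0]
opening: -0.0
```

```bash
python3 -c "
from h import *
d=cam('wrist');save(d,'w2');e=cam('scene');go([486,-267,150],tool(-0.545));print(state()['ft_torque'])
cv2.imwrite('pics/j1.png',np.hstack([d['color'][:,100:420],cv2.resize(e['color'][150:342,40:280],(480,384))]))
"
```

```text
t 5.25 shift [ 0.0001  0.0002 -0.0682] rv [-0.    -0.001  0.001] F [0.2 0.  0.4] pos [ 486.1 -266.8   81.8] open -0.2
[0.02022097 0.03929325 0.00552055]
```

View pics/j1.png

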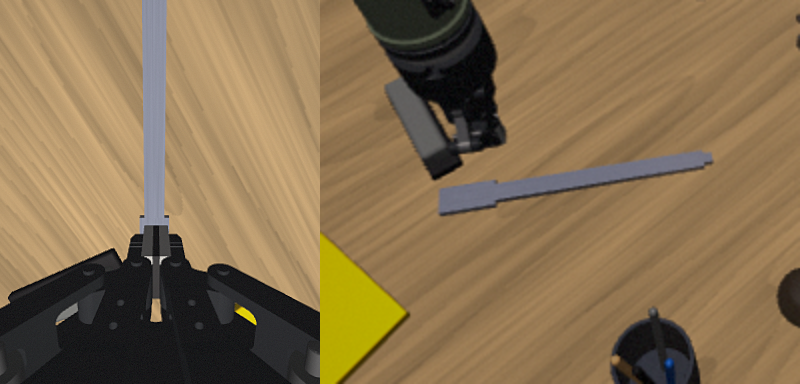

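The gripper closed on nothing (opening 0): the left view shows the bar still lying centred under the fingers at u≈255. I'll check its position against the new views.

```bash
python3 -c "
from h import *
import pickle
u=np.array([.518,.855]);c=np.array([516.9,-215.4])
e=cam('scene');w=pickle.load(open('w2.pkl','rb'))
for a in (-150,-90,-60,150):
  p=[*(c+u*a),8];print(a,'scene',np.round(proj(e,p),1),'wrist',np.round(proj(w,p),1))
def chk(d,roi):
  im=d['color'].astype(int);m=(((im[...,0]-im[...,2])>-5)&(im[...,0]>60)).astype(np.uint8)
  n,l,st,cc=cv2.connectedComponentsWithStats(m)
  for i in range(1,n):
    if st[i,4]>200 and roi(cc[i]):
      P=np.argwhere(l==i)[:,::-1];W=np.array([onz(d,*p,8)[:2] for p in P]);mu=W.mean(0);v=np.linalg.svd(W-mu,full_matrices=False)[2][0];v=v*np.sign(v[1]);a=(W-mu)@v
      print(cc[i],v,'nose',mu+v*a.max(),'tail',mu+v*a.min())
chk(e,lambda c:100<c[0]<240 and 220<c[1]<270)
im=w['color'].astype(int)
for v in(20,60,100,150,200): 
  k=np.where((im[v,:,0]-im[v,:,2])>5)[0];k=k[(k>200)&(k<320)];print(v,k.min(),k.max(),onz(w,k.mean(),v,8))
"
```

```text
-150 scene [ 99.2 249.4] wrist [254.5 269.4]
-90 scene [127.3 244.8] wrist [254.3 217.2]
-60 scene [141.3 242.5] wrist [254.2 188.6]
150 scene [235.6 227. ] wrist [253.4 -83.8]
[161.32784185 240.12932455] [0.52018977 0.8540507 ] nose [596.14873936 -89.7501208 ] tail [ 441.55988858 -343.55502859]
20 242 265 [ 560.07063447 -143.73619577    8.        ]
60 243 265 [ 545.0171024  -169.19592292    8.        ]
100 243 264 [ 527.88158532 -196.43121589    8.        ]
150 244 264 [ 505.20057572 -234.46625687    8.        ]
200 245 263 [ 479.49685308 -276.60764563    8.        ]
```

Emit:
play_rows(targets="0 0 0.01 0 0 0 0.45;0 0 0.03 0 0 0 0.45;0 0 0.05 0 0 0 0.45;0 0 0.07 0 0 0 0.45;0 0 0.0805 0 0 0 0.45;0 0 0.0805 0 0 0 0.45;0 0 0.0805 0 0 0 0.45;0 0 0.0805 0 0 0 0.45;0 0 0.0805 0 0 0 0.45;0 0 0.0805 0 0 0 0.45")

```text
t: 6.55
position: [486.1, -266.8, 1.3]
eef_rot: [0.963, -0.269, 0.0, 0.0]
force: [-0.4, -0.3, 0.1]
opening: 38.6
```

```bash
python3 -c "
from h import *
d=cam('wrist');save(d,'w3');e=cam('scene');go([486,-267,0],tool(-0.545));print(proj(d,state()['position']))
cv2.imwrite('pics/j2.png',np.hstack([d['color'][:,100:420],cv2.resize(e['color'][190:286,80:200],(480,384))]))
"
```

```text
t 6.65 shift [0.0002 0.0003 0.0011] rv [-0.    -0.001  0.001] F [ 0.5 -0.1 -0.5] pos [ 486.  -266.7    1.1] open 38.7
(np.float64(256.40083381108445), np.float64(218.02072049024324))
```

View pics/j2.png

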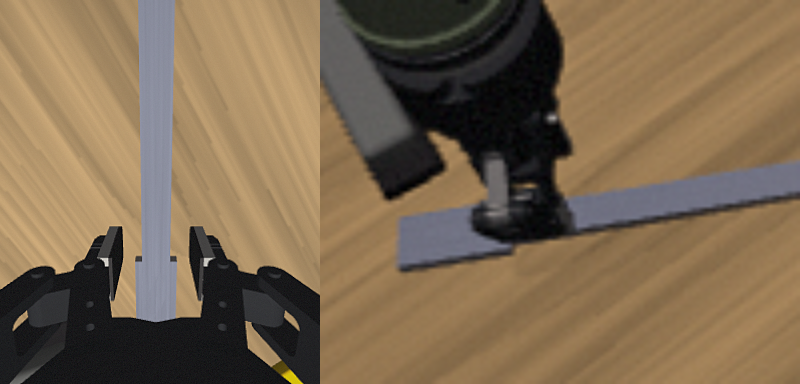

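The fingers straddle the bar: tips at (115,228) and (195,228) in the crop, bar between them at 140–175. Closing now.

Emit:
play_rows(targets="0 0 0.001 0 0 0 0.3;0 0 0.001 0 0 0 0.25;0 0 0.001 0 0 0 0.22;0 0 0.001 0 0 0 0.2;0 0 0.001 0 0 0 0.18;0 0 0.001 0 0 0 0.16;0 0 0.001 0 0 0 0.14;0 0 0.001 0 0 0 0.12;0 0 0.001 0 0 0 0.12;0 0 0.001 0 0 0 0.12")

```text
t: 7.9
position: [486.0, -266.7, 0.1]
eef_rot: [0.963, -0.269, 0.0, -0.0]
force: [-0.1, -0.3, -0.8]
opening: 10.0
```

```bash
python3 -c "
from h import *
d=cam('wrist');save(d,'w4');e=cam('scene');go([486,-267,0],tool(-0.545));s=state();print(s['ft_torque'])
cv2.imwrite('pics/j3.png',np.hstack([d['color'][:,100:420],cv2.resize(e['color'][190:286,80:200],(480,384))]))
"
```

```text
t 8.0 shift [0.0002 0.0003 0.0001] rv [-0.    -0.001  0.001] F [0.2 0.3 0. ] pos [ 4.860e+02 -2.667e+02  1.000e-01] open 10.5
[-0.00125938 -0.00300373  0.02871008]
```

View pics/j3.png

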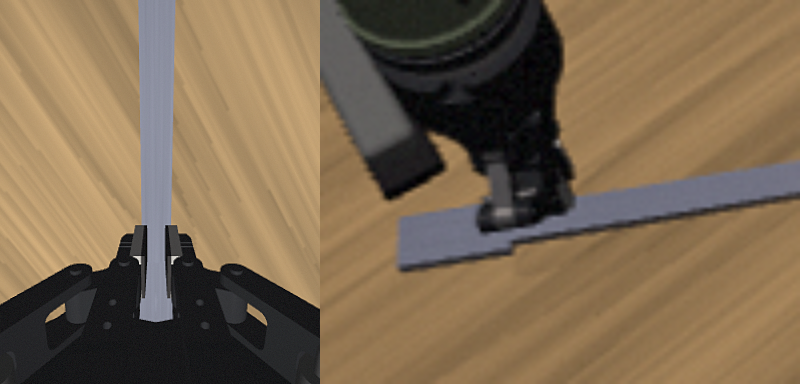

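The fingers closed to 10 mm over the top of the bar, with the tips at (135,228) and (178,228), so they sit higher than the reported TCP. I'll open, then feel downward in small steps.

Emit:
play_rows(targets="0 0 -0.004 0 0 0 0.4;0 0 -0.004 0 0 0 0.4;0 0 -0.004 0 0 0 0.4;0 0 0 0 0 0 0.4;0 0 0.001 0 0 0 0.4;0 0 0.002 0 0 0 0.4;0 0 0.003 0 0 0 0.4;0 0 0.004 0 0 0 0.4;0 0 0.005 0 0 0 0.4;0 0 0.005 0 0 0 0.4")

```text
t: 9.25
position: [485.9, -266.6, -5.0]
eef_rot: [0.963, -0.269, 0.0, -0.0]
force: [-0.3, 0.5, 0.4]
opening: 34.4
```

Emit:
play_rows(targets="0 0 0 0 0 0 0.4;0 0 0.0005 0 0 0 0.4;0 0 0.001 0 0 0 0.4;0 0 0.0015 0 0 0 0.4;0 0 0.002 0 0 0 0.4;0 0 0.0025 0 0 0 0.4;0 0 0.003 0 0 0 0.4;0 0 0.003 0 0 0 0.4;0 0 0.003 0 0 0 0.4;0 0 0.003 0 0 0 0.4")

```text
t: 10.5
position: [485.9, -266.6, -7.9]
eef_rot: [0.963, -0.269, 0.0, -0.0]
force: [-0.2, -0.2, 0.6]
opening: 34.0
```

Emit:
play_rows(targets="0 0 0 0 0 0 0.3;0 0 0 0 0 0 0.27;0 0 0 0 0 0 0.24;0 0 0 0 0 0 0.22;0 0 0 0 0 0 0.2;0 0 0 0 0 0 0.18;0 0 0 0 0 0 0.16;0 0 0 0 0 0 0.14;0 0 0 0 0 0 0.12;0 0 0 0 0 0 0.12")

```text
t: 11.75
position: [486.0, -266.6, -7.9]
eef_rot: [0.963, -0.269, 0.0, -0.0]
force: [-0.3, 0.1, -0.1]
opening: 9.8
```

```bash
python3 -c "
from h import *
import pickle
u=np.array([.518,.855]);n=np.array([-u[1],u[0]]);c=np.array([516.9,-215.4])
d=cam('wrist');save(d,'w5')
cv2.imwrite('pics/j4.png',cv2.resize(d['color'][180:330,180:340],(640,600),interpolation=cv2.INTER_CUBIC))
for nm in('w1','w2','w3','w4','w5'):
  w=pickle.load(open(nm+'.pkl','rb'));im=w['color'].astype(int);print(nm,np.round(w['extrinsics'][:3,3]))
  for v in(40,100,160):
    k=np.where((im[v,:,0]-im[v,:,2])>0)[0];k=k[(k>225)&(k<290)]
    L=onz(w,k.min()-.5,v,8);Rr=onz(w,k.max()+.5,v,8);print('  v',v,k.min(),k.max(),'width at z=8:',np.linalg.norm(L-Rr))
"
```

```text
w1 [ 523. -204.  327.]
  v 40 247 264 width at z=8: 19.056933903845312
  v 100 248 264 width at z=8: 19.13867617864333
  v 160 248 263 width at z=8: 19.19641895219747
w2 [ 524. -205.  260.]
  v 40 243 265 width at z=8: 19.217029193892866
  v 100 243 264 width at z=8: 19.547094705323364
  v 160 244 264 width at z=8: 19.88653362126819
w3 [ 523. -204.  178.]
  v 40 239 273 width at z=8: 19.715777224512756
  v 100 240 272 width at z=8: 19.76703870426936
  v 160 241 271 width at z=8: 19.789289400268295
w4 [ 523. -204.  177.]
  v 40 239 273 width at z=8: 19.57841798477298
  v 100 240 272 width at z=8: 19.62919746163771
  v 160 241 271 width at z=8: 19.65115026718643
w5 [ 523. -204.  169.]
  v 40 238 274 width at z=8: 19.707338874649917
  v 100 239 273 width at z=8: 19.82312920639559
  v 160 240 272 width at z=8: 19.918403211237912
```

View pics/j4.png

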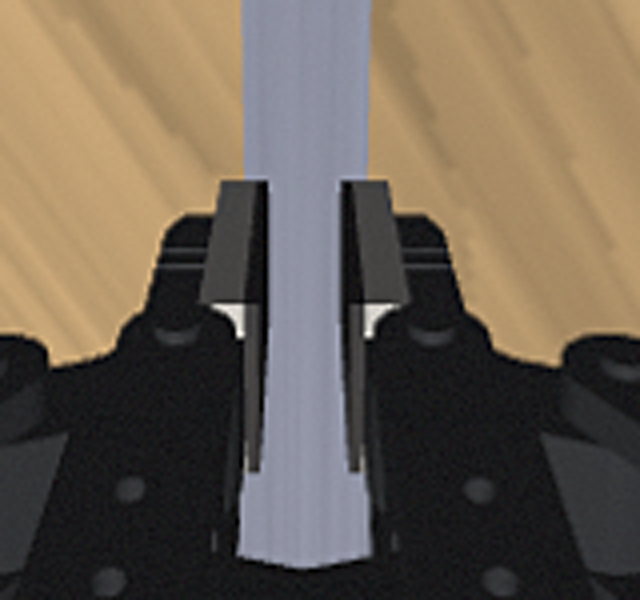

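```bash
python3 -c "
from h import *
e=cam('scene');M=tool(-.545)
for z in(0,8,20,30,40):
  print(z,[np.round(proj(e,np.array([486,-266.6,z])+M@np.array([sx,sy,0])),1) for sx,sy in((5,-11),(5,11),(14,-11),(14,11),(-14,-11))])
cv2.imwrite('pics/j5.png',cv2.resize(e['color'][195:265,95:175],(800,700),interpolation=cv2.INTER_CUBIC)[:600])
"
```

```text
0 [array([147.3, 245.3]), array([137.2, 246.9]), array([147.5, 249. ]), array([137.3, 250.7]), array([147.1, 237.6])]
8 [array([146.5, 243.7]), array([136.3, 245.4]), array([146.6, 247.4]), array([136.3, 249.1]), array([146.3, 236. ])]
20 [array([145.1, 241.3]), array([134.8, 243. ]), array([145.2, 245.1]), array([134.8, 246.8]), array([144.9, 233.6])]
30 [array([144. , 239.3]), array([133.6, 241. ]), array([144.1, 243.1]), array([133.6, 244.8]), array([143.8, 231.5])]
40 [array([142.8, 237.3]), array([132.3, 239. ]), array([142.9, 241.1]), array([132.3, 242.8]), array([142.7, 229.4])]
```

View pics/j5.png

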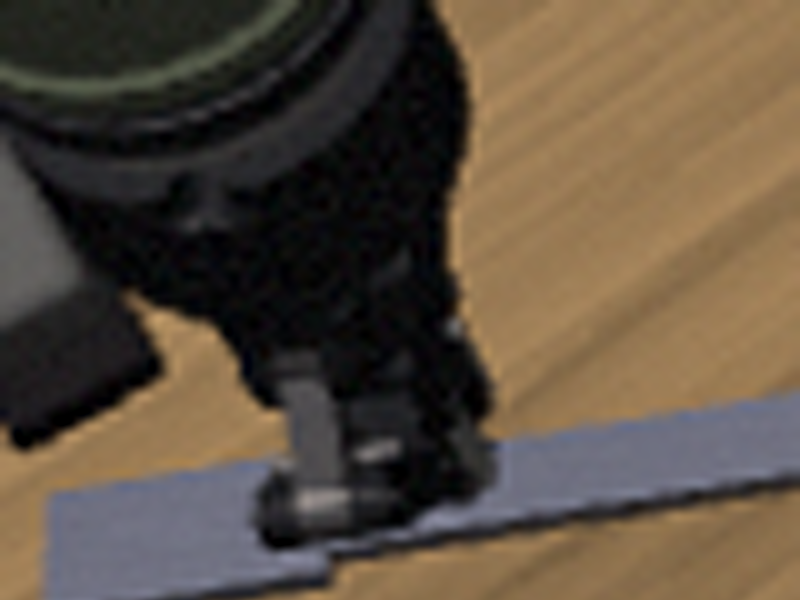

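The tip edge, at about (144,242) in the full frame, fits a height of about 25–35 mm. The wrist view puts the pad ends about 35 mm short of the TCP as well. Both views agree that the fingers are short of the reported TCP, so I'll go lower and watch the force.

Emit:
play_rows(targets="0 0 0 0 0 0 0.36;0 0 0.0 0 0 0 0.36;0 0 0.002 0 0 0 0.36;0 0 0.004 0 0 0 0.36;0 0 0.006 0 0 0 0.36;0 0 0.008 0 0 0 0.36;0 0 0.010 0 0 0 0.36;0 0 0.012 0 0 0 0.36;0 0 0.014 0 0 0 0.36;0 0 0.014 0 0 0 0.36")

```text
t: 13.1
position: [485.8, -266.5, -22.2]
eef_rot: [0.963, -0.269, 0.0, -0.0]
force: [-0.1, -0.4, -0.1]
opening: 30.8
```

```bash
python3 -c "
from h import *
d=cam('wrist');save(d,'w6');go([486,-266.6,-22],tool(-.545))
im=cv2.cvtColor(d['color'],cv2.COLOR_BGR2GRAY)
# horizontal profile at rows near tips
for v in(218,222,226,230,236,245):print(v,list(im[v,225:290:2]))
"
```

```text
t 13.15 shift [ 0.0001 -0.     -0.    ] rv [-0.    -0.     0.001] F [ 0.5  0.1 -0.2] pos [ 485.9 -266.6  -22. ] open 30.7
218 [np.uint8(146), np.uint8(150), np.uint8(150), np.uint8(153), np.uint8(152), np.uint8(155), np.uint8(159), np.uint8(159), np.uint8(146), np.uint8(145), np.uint8(141), np.uint8(144), np.uint8(145), np.uint8(144), np.uint8(147), np.uint8(145), np.uint8(146), np.uint8(145), np.uint8(146), np.uint8(141), np.uint8(145), np.uint8(145), np.uint8(146), np.uint8(151), np.uint8(148), np.uint8(152), np.uint8(154), np.uint8(154), np.uint8(156), np.uint8(152), np.uint8(141), np.uint8(136), np.uint8(130)]
222 [np.uint8(138), np.uint8(145), np.uint8(147), np.uint8(150), np.uint8(151), np.uint8(151), np.uint8(154), np.uint8(156), np.uint8(146), np.uint8(144), np.uint8(140), np.uint8(145), np.uint8(146), np.uint8(146), np.uint8(147), np.uint8(146), np.uint8(146), np.uint8(146), np.uint8(143), np.uint8(143), np.uint8(146), np.uint8(145), np.uint8(147), np.uint8(151), np.uint8(145), np.uint8(152), np.uint8(152), np.uint8(152), np.uint8(154), np.uint8(157), np.uint8(151), np.uint8
[... 1295 characters left out ...]
, np.uint8(143), np.uint8(145), np.uint8(145), np.uint8(149), np.uint8(149), np.uint8(148), np.uint8(155), np.uint8(152), np.uint8(151), np.uint8(159), np.uint8(38), np.uint8(26), np.uint8(22), np.uint8(43)]
245 [np.uint8(16), np.uint8(19), np.uint8(40), np.uint8(169), np.uint8(161), np.uint8(160), np.uint8(154), np.uint8(157), np.uint8(146), np.uint8(145), np.uint8(139), np.uint8(143), np.uint8(146), np.uint8(146), np.uint8(149), np.uint8(147), np.uint8(148), np.uint8(145), np.uint8(144), np.uint8(141), np.uint8(147), np.uint8(146), np.uint8(148), np.uint8(150), np.uint8(154), np.uint8(159), np.uint8(158), np.uint8(157), np.uint8(168), np.uint8(23), np.uint8(19), np.uint8(26), np.uint8(18)]
```

Emit:
play_rows(targets="0 0 0.002 0 0 0 0.36;0 0 0.004 0 0 0 0.36;0 0 0.006 0 0 0 0.36;0 0 0.007 0 0 0 0.36;0 0 0.008 0 0 0 0.36;0 0 0.009 0 0 0 0.36;0 0 0.010 0 0 0 0.36;0 0 0.010 0 0 0 0.3;0 0 0.010 0 0 0 0.2;0 0 0.010 0 0 0 0.1")

```text
t: 14.4
position: [486.1, -266.7, -31.6]
eef_rot: [0.963, -0.269, 0.0, -0.0]
force: [-0.7, 0.4, 3.1]
opening: 16.4
```

Emit:
play_rows(targets="0 0 0 0 0 0 0.1;0 0 0 0 0 0 0.1;0 0 0 0 0 0 0.1;0 0 0 0 0 0 0.1;0 0 0 0 0 0 0.1;0 0 0 0 0 0 0.1;0 0 0 0 0 0 0.1;0 0 0 0 0 0 0.1;0 0 0 0 0 0 0.1;0 0 0 0 0 0 0.1")

```text
t: 15.65
position: [486.2, -266.8, -31.6]
eef_rot: [0.963, -0.269, 0.0, -0.0]
force: [-0.8, 0.1, 2.3]
opening: 16.5
```

Emit:
play_rows(targets="0 0 0 0 0 0 0;0 0 0 0 0 0 0;0 0 0 0 0 0 0;0 0 -0.005 0 0 0 0;0 0 -0.01 0 0 0 0;0 0 -0.015 0 0 0 0;0 0 -0.02 0 0 0 0;0 0 -0.02 0 0 0 0;0 0 -0.02 0 0 0 0;0 0 -0.02 0 0 0 0", force=100)

```text
t: 16.9
position: [485.9, -266.6, -11.8]
eef_rot: [0.963, -0.269, 0.0, -0.0]
force: [-0.1, 0.9, -3.4]
opening: 15.7
```

```bash
python3 -c "
from h import *
d=cam('wrist');save(d,'w7');e=cam('scene');go([486,-267,0],tool(-0.545));s=state();print(s['ft_torque'])
cv2.imwrite('pics/j6.png',np.hstack([d['color'][:,100:420],cv2.resize(e['color'][190:286,80:260],(480,256))[:256]] if 0 else [d['color'][:,100:420],cv2.resize(e['color'][174:294,90:240],(480,384))]))
"
```

```text
t 17.0 shift [ 0.0002  0.0003 -0.0118] rv [-0.    -0.     0.001] F [-1.3 -0.2 -3.7] pos [ 486.  -266.6  -11.8] open 15.9
[-0.04025717  0.0579538   0.02753083]
```

View pics/j6.png

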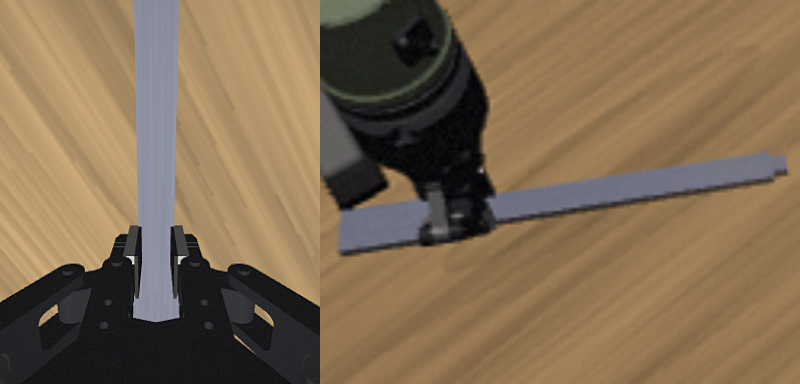

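The bar is held: force z is −3.7 N, its full weight, and both views show it level and clear of the desk. Next I'll compute the approach pose.

```bash
cat >> h.py <<'E'
C=np.array([610.8,260.0]);H=1.355;EX=np.array([np.cos(H),np.sin(H)]);EY=np.array([-EX[1],EX[0]])
def tcp(s,z,th,y=3,ga=209.8,gz=35.6):
    M=tool(H-np.pi/2,th);N=np.array([*(C+EX*s+EY*y),z]);return N-M@np.array([0,-ga,-gz]),M
def line(s,th,off,rs=-161): return 30+off*np.cos(th)-(s-(rs+off*np.sin(th)))*np.tan(th)
E
python3 -c "
from h import *
th=np.radians(25)
for s,dz in((-184,60),(-184,0),(-130,0)):
  P,M=tcp(s,line(s,th,15.8)+dz,th);print(np.round(P));go(P,M)
"
```

```text
[ 525. -120.  175.]
t 17.0 shift [-0.0431 -0.1459 -0.1863] rv [-0.433  0.071 -0.323] F [-1.3 -0.2 -3.7] pos [ 486.  -266.6  -11.8] open 15.9
[ 525. -120.  115.]
t 17.0 shift [-0.0431 -0.1459 -0.1263] rv [-0.433  0.071 -0.323] F [-1.3 -0.2 -3.7] pos [ 486.  -266.6  -11.8] open 15.9
[536. -67.  89.]
t 17.0 shift [-0.0606 -0.197  -0.1011] rv [-0.433  0.071 -0.323] F [-1.3 -0.2 -3.7] pos [ 486.  -266.6  -11.8] open 15.9
```

Emit:
play_rows(targets="0 0 -0.02 0 0 0 0;0 0 -0.05 0 0 0 0;0 0 -0.08 -0.03 0.005 -0.03 0;-0.005 -0.02 -0.11 -0.09 0.015 -0.07 0;-0.012 -0.04 -0.14 -0.16 0.026 -0.12 0;-0.02 -0.07 -0.16 -0.23 0.038 -0.17 0;-0.028 -0.095 -0.175 -0.30 0.05 -0.22 0;-0.035 -0.12 -0.183 -0.36 0.06 -0.27 0;-0.041 -0.138 -0.186 -0.41 0.068 -0.305 0;-0.043 -0.146 -0.186 -0.433 0.071 -0.323 0")

```text
t: 18.25
position: [524.8, -117.7, 173.9]
eef_rot: [0.971, -0.104, -0.024, 0.215]
force: [0.0, 0.9, -3.5]
opening: 16.3
```

```bash
python3 -c "
from h import *
d=cam('wrist');save(d,'w8');e=cam('scene');save(e,'s8');t=cam('top');save(t,'t8')
th=np.radians(25)
s=state();M=R.from_quat(s['eef_rot']).as_matrix();
N=s['position']+M@np.array([0,-209.8,-35.6]);B=s['position']+M@np.array([0,-150,-35.6])
print('pred nose',N,'wrist',proj(d,N),'scene',proj(e,N),'top',proj(t,N))
r=np.array([*(C+EX*-161+EY*3),40]);f=lambda a,z:np.array([*(C+EX*-161+EY*a),z]);print('ridge ends',[np.round(proj(d,f(a,40)),1) for a in(-22,28)],'lip',[np.round(proj(d,[*(C+EX*-110+EY*y),z]),1) for y,z in((-85,52),(85,52))])
for sx in(-184,-130):
  P,MM=tcp(sx,line(sx,th,15.8),th);go(P,MM)
cv2.imwrite('pics/j7.png',np.hstack([d['color'],cv2.resize(e['color'][94:286,206:350],(288,384))]))
"
```

```text
pred nose [568.19238269  81.09334555 117.17777866] wrist (np.float64(257.35170694721955), np.float64(-304.06866327728704)) scene (np.float64(284.20471787847106), np.float64(150.81401366680808)) top (np.float64(213.679601538548), np.float64(184.08430348008181))
ridge ends [array([ 308. , -290.8]), array([ 207.2, -290.8])] lip [array([ 539.2, -666.6]), array([  -1.8, -664.8])]
t 18.4 shift [ 0.0003 -0.0248  0.0536] rv [0.    0.001 0.001] F [-0.2  0.2 -3.7] pos [ 524.3 -119.3  173.6] open 16.2
t 18.4 shift [ 0.0004 -0.0844  0.0536] rv [0.    0.001 0.001] F [-0.2  0.2 -3.7] pos [ 524.3 -119.3  173.6] open 16.2
```

View pics/j7.png

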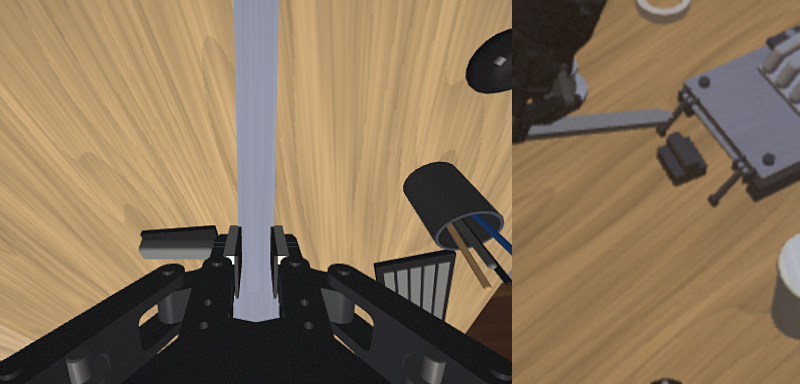

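The wrist view shows the bar centred in the pads. In the scene view the nose is at about (286,154), against a prediction of (284,151). I'll triangulate the nose numerically, along with the block's ridge.

```bash
cat > nose.py <<'E'
from h import *
import pickle
def mask(d):
    im=d['color'].astype(int);return ((im[...,0]-im[...,2]>-2)&(im.sum(2)>200)).astype(np.uint8)
def axis(d,P0,P1,lim=9):
    "pixels of bar near the predicted image line; fit line, far end"
    a,b=np.array(proj(d,P0)),np.array(proj(d,P1));u=(b-a)/np.linalg.norm(b-a);n=np.array([-u[1],u[0]])
    p=np.argwhere(mask(d))[:,::-1];t=(p-a)@u;L=np.linalg.norm(b-a);k=(abs((p-a)@n)<lim)&(t>0)&(t<L+15);p=p[k];t=t[k]
    h=np.histogram(t,np.arange(0,L+16,1))[0]
    print("L",round(L,1),"tail of hist",h[int(L)-14:])
    print("offset along line",[(round(x),round(float(np.median(((p-a)@n)[(t>=x)&(t<x+8)])),2)) for x in np.arange(0,L-4,8) if ((t>=x)&(t<x+8)).any()])
    return a,u,n
if __name__=="__main__":
    s=state();M=R.from_quat(s['eef_rot']).as_matrix();T=lambda y:s['position']+M@np.array([0,y,-35.6])
    for nm in('s8','t8'):
        d=pickle.load(open(nm+'.pkl','rb'));a,u,n=axis(d,T(-30 if nm=='s8' else -60),T(-209.8));print(nm,"a",a,"u",u,"n",n)
        for q,dv in(("z+10",M@[0,0,-10.]),("y",M@[0,-10.,0]),("x",M@[10.,0,0])):
            print(q,np.round(np.array(proj(d,T(-209.8)+dv))-proj(d,T(-209.8)),2))
E
python3 nose.py
```

```text
L 70.0 tail of hist [7 7 7 6 6 6 6 6 6 6 5 5 5 3 1 0 0 0 0 0 0 0 1 2 3 2 1 4 5 0]
offset along line [(0, 0.57), (8, 0.15), (16, -0.68), (24, -0.37), (32, -0.42), (40, -0.26), (48, -0.18), (56, -0.1), (64, 0.74)]
s8 a [214.58898976 158.15324619] u [ 0.99448869 -0.10484389] n [0.10484389 0.99448869]
z+10 [ 1.92 -3.36]
y [ 3.35 -0.35]
x [2.4 3.1]
L 52.1 tail of hist [0 0 0 0 0 0 0 0 0 0 0 0 0 0 0 0 0 0 0 0 0 0 0 0 0 0 0 0 0 0]
offset along line [(16, 8.71)]
t8 a [264.79976284 194.18702259] u [-0.98102583 -0.19387709] n [ 0.19387709 -0.98102583]
z+10 [-2.04 -0.64]
y [-3.15 -0.62]
x [ 0.87 -3.73]
```

The nose agrees with the prediction to about 2 mm, and the bar is straight in the grip. Lowering it to the line and moving in.

Emit:
play_rows(targets="0 -0.005 0.011 0 0 0 0;0 -0.010 0.022 0 0 0 0;0 -0.015 0.033 0 0 0 0;0 -0.020 0.044 0 0 0 0;0 -0.0248 0.0536 0 0 0 0;0 -0.0248 0.0536 0 0 0 0;0 -0.035 0.0536 0 0 0 0;0 -0.05 0.0536 0 0 0 0;0 -0.07 0.0536 0 0 0 0;0 -0.084 0.0536 0 0 0 0")

```text
t: 19.65
position: [536.0, -65.3, 88.9]
eef_rot: [0.971, -0.104, -0.024, 0.215]
force: [0.0, -0.0, -3.5]
opening: 15.9
```

```bash
python3 -c "
from h import *
th=np.radians(25)
for s in(-130,-112,-104):
  P,M=tcp(s,line(s,th,15.8),th);go(P,M)
"
```

```text
t 19.65 shift [0.0004 0.0015 0.0001] rv [-0.     0.001  0.002] F [ 0.  -0.  -3.5] pos [536.  -65.3  88.9] open 15.9
t 19.65 shift [ 0.0005 -0.0184  0.0002] rv [-0.     0.001  0.002] F [ 0.  -0.  -3.5] pos [536.  -65.3  88.9] open 15.9
t 19.65 shift [ 0.0005 -0.0272  0.0002] rv [-0.     0.001  0.002] F [ 0.  -0.  -3.5] pos [536.  -65.3  88.9] open 15.9
```

Emit:
play_rows(targets="0 -0.003 0 0 0 0 0;0 -0.006 0 0 0 0 0;0 -0.009 0 0 0 0 0;0 -0.012 0 0 0 0 0;0 -0.014 0 0 0 0 0;0 -0.016 0 0 0 0 0;0 -0.018 0 0 0 0 0;0 -0.020 0 0 0 0 0;0 -0.022 0 0 0 0 0;0 -0.023 0 0 0 0 0")

```text
t: 20.9
position: [540.4, -44.8, 79.1]
eef_rot: [0.971, -0.104, -0.024, 0.215]
force: [-0.1, 0.1, -2.6]
opening: 16.3
```

```bash
python3 -c "
from h import *
th=np.radians(25);e=cam('scene');save(e,'s9')
P,M=tcp(-104,line(-104,th,15.8),th);go(P,M)
cv2.imwrite('pics/j8.png',cv2.resize(e['color'][110:200,240:360],(800,600),interpolation=cv2.INTER_CUBIC))
from nose import axis
s=state();M=R.from_quat(s['eef_rot']).as_matrix();T=lambda y:s['position']+M@np.array([0,y,-35.6])
axis(e,T(-30),T(-209.8),7)
print([np.round(proj(e,[*(C+EX*sx+EY*3),z])) for sx,z in((-110,30),(-110,52),(-161,40))])
"
```

```text
t 20.95 shift [ 0.0005 -0.0039  0.0001] rv [-0.     0.001  0.002] F [ 0.3 -0.3 -3.5] pos [540.4 -44.7  79. ] open 16.2
L 58.6 tail of hist [ 8  6  6  6  6  6  5  6  6  6  6  5  7  7  7  5  4  4  6  8 10  8  9 11
 12 14 14 14 15  9]
offset along line [(0, 1.71), (8, 1.49), (16, 0.28), (24, -0.31), (32, -0.68), (40, -0.27), (48, -0.01)]
[array([308., 162.]), array([309., 156.]), array([290., 168.])]
```

Emit:
play_rows(targets="0 -0.001 0 0 0 0 0;0 -0.0015 0 0 0 0 0;0 -0.002 0 0 0 0 0;0 -0.0025 0 0 0 0 0;0 -0.003 0 0 0 0 0;0 -0.0035 0 0 0 0 0;0 -0.004 0 0 0 0 0;0 -0.0043 0 0 0 0 0;0 -0.0045 0 0 0 0 0;0 -0.0045 0 0 0 0 0")

```text
t: 22.2
position: [541.3, -40.7, 77.1]
eef_rot: [0.971, -0.104, -0.024, 0.215]
force: [0.5, 0.5, -2.9]
opening: 16.4
```

Emit:
play_rows(targets="0 -0.0005 0 0 0 0 0;0 -0.001 0 0 0 0 0;0 -0.0015 0 0 0 0 0;0 -0.002 0 0 0 0 0;0 -0.002 0 0 0 0 0;0 -0.002 0 0 0 0 0;0 -0.002 0 0 0 0 0;0 -0.002 0 0 0 0 0;0 -0.002 0 0 0 0 0;0 -0.002 0 0 0 0 0")

```text
t: 23.45
position: [541.7, -38.9, 76.2]
eef_rot: [0.971, -0.104, -0.024, 0.215]
force: [-0.6, -0.8, -3.1]
opening: 16.2
```

Emit:
play_rows(targets="0 -0.0003 0 0 0 0 0;0 -0.0006 0 0 0 0 0;0 -0.0009 0 0 0 0 0;0 -0.0012 0 0 0 0 0;0 -0.0015 0 0 0 0 0;0 -0.0018 0 0 0 0 0;0 -0.002 0 0 0 0 0;0 -0.002 0 0 0 0 0;0 -0.002 0 0 0 0 0;0 -0.002 0 0 0 0 0")

```text
t: 24.7
position: [542.0, -37.1, 75.4]
eef_rot: [0.971, -0.104, -0.024, 0.215]
force: [-0.6, -0.4, -3.2]
opening: 16.1
```

```bash
python3 -c "
from h import *
th=np.radians(25)
P,M=tcp(-104,line(-104,th,15.8),th);go(P,M);print(np.round(M[:,1],3))"
```

```text
t 24.7 shift [0.0006 0.0047 0.0001] rv [-0.001  0.001  0.002] F [-0.6 -0.4 -3.2] pos [542.  -37.1  75.4] open 16.1
[-0.194 -0.885  0.423]
```

Emit:
play_rows(targets="0 -0.0003 0 0 0 0 0;0 -0.0006 0 0 0 0 0;0 -0.0009 0 0 0 0 0;0 -0.0012 0 0 0 0 0;0 -0.0015 0 0 0 0 0;0 -0.0018 0 0 0 0 0;0 -0.002 0 0 0 0 0;0 -0.002 0 0 0 0 0;0 -0.002 0 0 0 0 0;0 -0.002 0 0 0 0 0")

```text
t: 25.95
position: [542.4, -35.3, 74.5]
eef_rot: [0.971, -0.104, -0.024, 0.215]
force: [-0.1, 0.0, -2.4]
opening: 15.8
```

Emit:
play_rows(targets="0 -0.0003 0 0 0 0 0;0 -0.0006 0 0 0 0 0;0 -0.0009 0 0 0 0 0;0 -0.0012 0 0 0 0 0;0 -0.0015 0 0 0 0 0;0 -0.0018 0 0 0 0 0;0 -0.002 0 0 0 0 0;0 -0.002 0 0 0 0 0;0 -0.002 0 0 0 0 0;0 -0.002 0 0 0 0 0")

```text
t: 27.2
position: [542.8, -33.5, 73.7]
eef_rot: [0.971, -0.104, -0.024, 0.215]
force: [-0.0, -0.4, -3.6]
opening: 15.7
```

Emit:
play_rows(targets="0 -0.0003 0 0 0 0 0;0 -0.0006 0 0 0 0 0;0 -0.0009 0 0 0 0 0;0 -0.0012 0 0 0 0 0;0 -0.0015 0 0 0 0 0;0 -0.0018 0 0 0 0 0;0 -0.002 0 0 0 0 0;0 -0.002 0 0 0 0 0;0 -0.002 0 0 0 0 0;0 -0.002 0 0 0 0 0")

```text
t: 28.45
position: [543.2, -31.7, 72.8]
eef_rot: [0.971, -0.104, -0.024, 0.215]
force: [-0.3, 0.8, -3.1]
opening: 15.8
```

Emit:
play_rows(targets="0 -0.0003 0 0 0 0 0;0 -0.0006 0 0 0 0 0;0 -0.0009 0 0 0 0 0;0 -0.0012 0 0 0 0 0;0 -0.0015 0 0 0 0 0;0 -0.0018 0 0 0 0 0;0 -0.002 0 0 0 0 0;0 -0.002 0 0 0 0 0;0 -0.002 0 0 0 0 0;0 -0.002 0 0 0 0 0")

```text
t: 29.7
position: [543.6, -29.9, 72.0]
eef_rot: [0.971, -0.104, -0.024, 0.215]
force: [-0.3, 0.8, -2.6]
opening: 16.1
```

Emit:
play_rows(targets="0 -0.0003 0 0 0 0 0;0 -0.0006 0 0 0 0 0;0 -0.0009 0 0 0 0 0;0 -0.0012 0 0 0 0 0;0 -0.0015 0 0 0 0 0;0 -0.0018 0 0 0 0 0;0 -0.002 0 0 0 0 0;0 -0.002 0 0 0 0 0;0 -0.002 0 0 0 0 0;0 -0.002 0 0 0 0 0")

```text
t: 30.95
position: [544.0, -28.1, 71.1]
eef_rot: [0.971, -0.104, -0.024, 0.215]
force: [0.1, -0.3, -2.6]
opening: 16.3
```

Emit:
play_rows(targets="0 -0.0003 0 0 0 0 0;0 -0.0006 0 0 0 0 0;0 -0.0009 0 0 0 0 0;0 -0.0012 0 0 0 0 0;0 -0.0015 0 0 0 0 0;0 -0.0018 0 0 0 0 0;0 -0.002 0 0 0 0 0;0 -0.002 0 0 0 0 0;0 -0.002 0 0 0 0 0;0 -0.002 0 0 0 0 0")

```text
t: 32.2
position: [544.4, -26.3, 70.3]
eef_rot: [0.971, -0.104, -0.024, 0.215]
force: [1.0, -0.8, -2.9]
opening: 15.9
```

Emit:
play_rows(targets="0 -0.0003 0 0 0 0 0;0 -0.0006 0 0 0 0 0;0 -0.0009 0 0 0 0 0;0 -0.0012 0 0 0 0 0;0 -0.0015 0 0 0 0 0;0 -0.0018 0 0 0 0 0;0 -0.002 0 0 0 0 0;0 -0.002 0 0 0 0 0;0 -0.002 0 0 0 0 0;0 -0.002 0 0 0 0 0")

```text
t: 33.45
position: [544.7, -24.5, 69.4]
eef_rot: [0.971, -0.104, -0.024, 0.215]
force: [0.3, -0.2, -4.3]
opening: 16.2
```

Emit:
play_rows(targets="0 -0.0003 0 0 0 0 0;0 -0.0006 0 0 0 0 0;0 -0.0009 0 0 0 0 0;0 -0.0012 0 0 0 0 0;0 -0.0015 0 0 0 0 0;0 -0.0018 0 0 0 0 0;0 -0.002 0 0 0 0 0;0 -0.002 0 0 0 0 0;0 -0.002 0 0 0 0 0;0 -0.002 0 0 0 0 0")

```text
t: 34.7
position: [545.1, -22.7, 68.5]
eef_rot: [0.971, -0.104, -0.024, 0.215]
force: [-0.2, -0.1, -2.7]
opening: 15.8
```

Emit:
play_rows(targets="0 -0.0003 0 0 0 0 0;0 -0.0006 0 0 0 0 0;0 -0.0009 0 0 0 0 0;0 -0.0012 0 0 0 0 0;0 -0.0015 0 0 0 0 0;0 -0.0018 0 0 0 0 0;0 -0.002 0 0 0 0 0;0 -0.002 0 0 0 0 0;0 -0.002 0 0 0 0 0;0 -0.002 0 0 0 0 0")

```text
t: 35.95
position: [545.5, -20.9, 67.7]
eef_rot: [0.971, -0.104, -0.024, 0.215]
force: [0.2, -0.2, -3.1]
opening: 16.5
```

Emit:
play_rows(targets="0 -0.0003 0 0 0 0 0;0 -0.0006 0 0 0 0 0;0 -0.0009 0 0 0 0 0;0 -0.0012 0 0 0 0 0;0 -0.0015 0 0 0 0 0;0 -0.0018 0 0 0 0 0;0 -0.002 0 0 0 0 0;0 -0.002 0 0 0 0 0;0 -0.002 0 0 0 0 0;0 -0.002 0 0 0 0 0")

```text
t: 37.2
position: [545.9, -19.1, 66.8]
eef_rot: [0.971, -0.104, -0.024, 0.215]
force: [-0.1, 0.2, -3.6]
opening: 16.1
```

```bash
python3 -c "
from h import *
th=np.radians(25);e=cam('scene');save(e,'s10')
for s in (-80,):
  P,M=tcp(s,line(s,th,15.8),th);go(P,M)
S=state();M=R.from_quat(S['eef_rot']).as_matrix();T=lambda y:S['position']+M@np.array([0,y,-35.6])
print('nose',T(-209.8),[np.round(proj(e,T(y)),1) for y in(-209.8,-150,-100)])
cv2.imwrite('pics/j8.png',cv2.resize(e['color'][115:205,240:360],(800,600),interpolation=cv2.INTER_CUBIC))
"
```

```text
t 37.25 shift [ 0.0007 -0.0015  0.0001] rv [-0.001  0.001  0.002] F [-0.3  0.4 -3.7] pos [545.9 -19.1  66.8] open 16.3
nose [589.44030219 181.49534384  10.65481698] [array([316.1, 161.9]), array([298.9, 164.3]), array([283.5, 166.5])]
```

View pics/j8.png

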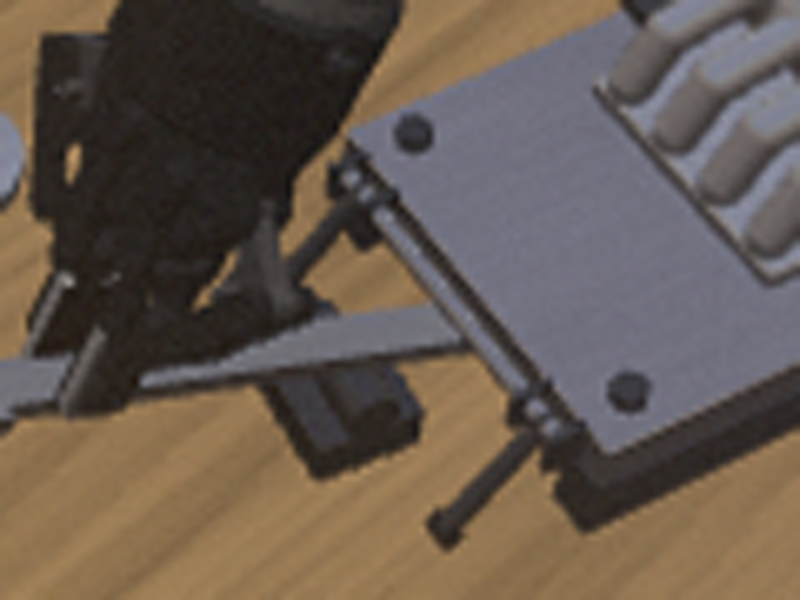

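The bar runs over the block (350,420) and under the plate's front edge at (460,335), clear of both legs. On with the search for the stop.

Emit:
play_rows(targets="0 -0.0003 0 0 0 0 0;0 -0.0006 0 0 0 0 0;0 -0.0009 0 0 0 0 0;0 -0.0012 0 0 0 0 0;0 -0.0015 0 0 0 0 0;0 -0.0018 0 0 0 0 0;0 -0.002 0 0 0 0 0;0 -0.002 0 0 0 0 0;0 -0.002 0 0 0 0 0;0 -0.002 0 0 0 0 0")

```text
t: 38.5
position: [546.3, -17.5, 66.1]
eef_rot: [0.971, -0.104, -0.024, 0.215]
force: [-0.3, -2.2, -1.6]
opening: 16.3
```

Contact: Fy −2.2 N. I'll push 0.5 mm further to confirm.

Emit:
play_rows(targets="0 -0.0005 0 0 0 0 0;0 -0.0008 0 0 0 0 0;0 -0.0008 0 0 0 0 0;0 -0.0008 0 0 0 0 0;0 -0.0008 0 0 0 0 0;0 -0.0008 0 0 0 0 0;0 -0.0008 0 0 0 0 0;0 -0.0008 0 0 0 0 0;0 -0.0008 0 0 0 0 0;0 -0.0008 0 0 0 0 0")

```text
t: 39.75
position: [546.3, -17.4, 66.0]
eef_rot: [0.971, -0.104, -0.024, 0.215]
force: [-1.2, -4.1, -0.7]
opening: 15.7
```

```bash
python3 -c "
from h import *
th=np.radians(25)
S=state();M=R.from_quat(S['eef_rot']).as_matrix();N=S['position']+M@np.array([0,-209.8,-35.6]);print('nose s',(N[:2]-C)@EX,N[2]);go(S['position'],M)
E=lambda v:v
# rotate about ridge: bar drops 1.8 onto ridge, back 1 mm, then pitch about ridge centre (s=-161,z=30)
q=np.array([*(C+EX*-161+EY*3),30.]);M0=M;p0=S['position'];exw=np.array([*EX,0])
n=M0@np.array([0,0,-1.])
ax=M0[:,0]
p1=p0-n*1.5-exw*1.0
for b in (.05,.1,.15,.2,.25,.3,.35,.4):
  Rb=R.from_rotvec(ax*b).as_matrix();p=q+Rb@(p1-q)-exw*0; M1=Rb@M0
  print(b,'deg pitch',round(np.degrees(th-b),1),'shift',np.round(M0.T@(p-p0)/1000,4),'world d',np.round(p-p0,1))
"
```

```text
nose s -79.58742046028165 9.510285897584502
t 39.75 shift [0. 0. 0.] rv [0. 0. 0.] F [-1.2 -4.1 -0.7] pos [546.3 -17.4  66. ] open 15.7
0.05 deg pitch 22.1 shift [-0.     -0.0003  0.0083] world d [-0.7 -3.1 -7.7]
0.1 deg pitch 19.3 shift [-0.     -0.0019  0.0146] world d [ -1.   -4.4 -14.1]
0.15 deg pitch 16.4 shift [-0.     -0.0038  0.0208] world d [ -1.2  -5.3 -20.5]
0.2 deg pitch 13.5 shift [-0.    -0.006  0.027] world d [ -1.3  -5.9 -27. ]
0.25 deg pitch 10.7 shift [-0.     -0.0084  0.033 ] world d [ -1.4  -6.1 -33.5]
0.3 deg pitch 7.8 shift [-0.     -0.0112  0.0389] world d [ -1.4  -6.1 -40. ]
0.35 deg pitch 4.9 shift [-0.     -0.0143  0.0446] world d [ -1.3  -5.7 -46.5]
0.4 deg pitch 2.1 shift [-0.     -0.0177  0.0502] world d [ -1.2  -5.1 -52.9]
```

Stop confirmed: about 4 N at 30 mm inside the edge. Now lower the bar onto the ridge and pitch the tail down about it.

Emit:
play_rows(targets="0 0.001 0.001 0 0 0 0;0 0.002 0.003 0.01 0 0 0;0 0.0024 0.006 0.025 0 0 0;0 0.0020 0.0075 0.0375 0 0 0;0 0.0015 0.0091 0.05 0 0 0;0 0.0007 0.0122 0.075 0 0 0;0 -0.0001 0.0154 0.1 0 0 0;0 -0.001 0.0185 0.125 0 0 0;0 -0.002 0.0216 0.15 0 0 0;0 -0.002 0.0216 0.15 0 0 0")

```text
t: 41.0
position: [545.5, -22.8, 46.3]
eef_rot: [0.984, -0.106, -0.015, 0.14]
force: [0.5, 8.8, 1.5]
opening: 15.9
```

```bash
cat > chk.py <<'E'
from h import *
# reference start pose of the press
p0=np.array([546.3,-17.4,66.0]);M0=tool(H-np.pi/2,np.radians(25))
S=state();M=R.from_quat(S['eef_rot']).as_matrix()
print("t",S['t'],"F",np.round(S['force'],1),"tq",np.round(S['ft_torque'],2),"done shift",np.round(M0.T@(S['position']-p0)/1000,4),"rot",np.round(R.from_matrix(M0.T@M).as_rotvec(),3))
T=lambda b,y,z:go(p0+M0@np.array([0,y,z])*1000,M0@R.from_rotvec([b,0,0]).as_matrix())
for a in((.2,-.0042,.0278),(.25,-.0066,.0338),(.3,-.0094,.0397),(.35,-.0125,.0454),(.4,-.0159,.0510)):print(a);T(*a)
E
python3 chk.py
```

```text
t 41.0 F [0.5 8.8 1.5] tq [ 1.38  0.07 -0.06] done shift [ 0.0004 -0.0034  0.0202] rot [ 0.154 -0.    -0.001]
(0.2, -0.0042, 0.0278)
t 41.0 shift [-0.0004  0.0004  0.0077] rv [0.046 0.    0.001] F [0.5 8.8 1.5] pos [545.5 -22.8  46.3] open 15.9
(0.25, -0.0066, 0.0338)
t 41.0 shift [-0.0004 -0.0011  0.014 ] rv [0.096 0.    0.001] F [0.5 8.8 1.5] pos [545.5 -22.8  46.3] open 15.9
(0.3, -0.0094, 0.0397)
t 41.0 shift [-0.0004 -0.0029  0.0202] rv [0.146 0.    0.001] F [0.5 8.8 1.5] pos [545.5 -22.8  46.3] open 15.9
(0.35, -0.0125, 0.0454)
t 41.0 shift [-0.0004 -0.0051  0.0263] rv [0.196 0.    0.001] F [0.5 8.8 1.5] pos [545.5 -22.8  46.3] open 15.9
(0.4, -0.0159, 0.051)
t 41.0 shift [-0.0004 -0.0076  0.0324] rv [0.246 0.    0.001] F [0.5 8.8 1.5] pos [545.5 -22.8  46.3] open 15.9
```

Emit:
play_rows(targets="0 -0.0008 0.0015 0.009 0 0 0;0 -0.001 0.003 0.018 0 0 0;0 -0.0011 0.0046 0.027 0 0 0;0 -0.0011 0.0062 0.036 0 0 0;0 -0.0011 0.0077 0.046 0 0 0;0 -0.0016 0.0098 0.062 0 0 0;0 -0.0021 0.0119 0.079 0 0 0;0 -0.0026 0.014 0.096 0 0 0;0 -0.0026 0.014 0.096 0 0 0;0 -0.0026 0.014 0.096 0 0 0")

```text
t: 42.25
position: [546.1, -22.9, 33.6]
eef_rot: [0.99, -0.107, -0.009, 0.091]
force: [-0.7, 8.1, 5.7]
opening: 16.4
```

```bash
python3 chk.py | tail -n +1; cat > tilt.py <<'E'
from h import *
import pickle
# image motion of the plate's front corner bolts vs the start: phase-correlate a patch at the plate's front edge in scene
a=pickle.load(open('s10.pkl','rb'));e=cam('scene');
g=lambda d:cv2.cvtColor(d['color'],cv2.COLOR_BGR2GRAY).astype(np.float32)
A,E=g(a),g(e)
def track(P):
    u,v=map(lambda x:int(round(x)),proj(a,P));T=A[v-6:v+7,u-6:u+7];W=E[v-16:v+17,u-16:u+17]
    r=cv2.matchTemplate(W,T,cv2.TM_CCOEFF_NORMED);_,mx,_,(x,y)=cv2.minMaxLoc(r);return (x-10,y-10,round(mx,2))
f=lambda s,y,z:[*(C+EX*s+EY*y),z]
for nm,s,y in(("front+",-98,-73),("front-",-98,73),("rear-",98,-73)):
    p=f(s,y,52);d=np.round(np.array(proj(a,f(s,y,52+14)))-proj(a,p),1);print(nm,"moved",track(p),"14mm up would be",d)
for y in(60,-60):
    print("leg foot patch",y,track(f(-153,y,4)))
E
python3 tilt.py
```

```text
t 42.25 F [-0.7  8.1  5.7] tq [1.15 0.31 0.1 ] done shift [ 0.001  -0.0088  0.0316] rot [ 0.253  0.001 -0.   ]
(0.2, -0.0042, 0.0278)
t 42.25 shift [-0.001   0.0035 -0.0049] rv [-0.053 -0.001  0.   ] F [-0.7  8.1  5.7] pos [546.1 -22.9  33.6] open 16.4
(0.25, -0.0066, 0.0338)
t 42.25 shift [-0.001   0.0027  0.0015] rv [-0.003 -0.001  0.   ] F [-0.7  8.1  5.7] pos [546.1 -22.9  33.6] open 16.4
(0.3, -0.0094, 0.0397)
t 42.25 shift [-0.001   0.0015  0.008 ] rv [ 0.047 -0.001  0.   ] F [-0.7  8.1  5.7] pos [546.1 -22.9  33.6] open 16.4
(0.35, -0.0125, 0.0454)
t 42.25 shift [-0.001  -0.0001  0.0143] rv [ 0.097 -0.001  0.   ] F [-0.7  8.1  5.7] pos [546.1 -22.9  33.6] open 16.4
(0.4, -0.0159, 0.051)
t 42.25 shift [-0.001  -0.002   0.0205] rv [ 0.147 -0.001  0.   ] F [-0.7  8.1  5.7] pos [546.1 -22.9  33.6] open 16.4
front+ moved (1, -2, 0.97) 14mm up would be [ 1.  -3.5]
front- moved (1, -2, 0.73) 14mm up would be [ 0.5 -3.8]
rear- moved (1, -1, 0.94) 14mm up would be [ 1.8 -3.8]
leg foot patch 60 (9, -2, 0.34)
leg foot patch -60 (4, -2, 0.92)
```

Emit:
play_rows(targets="0 -0.0008 0.002 0.012 0 0 0;0 0 0.004 0.022 0 0 0;0 0 0.006 0.034 0 0 0;0 0 0.008 0.047 0 0 0;0 -0.0004 0.0096 0.06 0 0 0;0 -0.0008 0.0112 0.072 0 0 0;0 -0.0012 0.0128 0.085 0 0 0;0 -0.0016 0.0143 0.097 0 0 0;0 -0.0016 0.0143 0.097 0 0 0;0 -0.0016 0.0143 0.097 0 0 0")

```text
t: 43.55
position: [546.8, -21.4, 20.7]
eef_rot: [0.993, -0.107, -0.003, 0.041]
force: [-1.0, 11.0, 6.5]
opening: 16.1
```

```bash
python3 chk.py | grep -v '^(' ; python3 tilt.py
```

```text
t 43.55 F [-1.  11.   6.5] tq [1.73 0.23 0.19] done shift [ 0.0013 -0.0157  0.0427] rot [ 0.355  0.003 -0.   ]
t 43.55 shift [-0.0013  0.0056 -0.0179] rv [-0.155 -0.002  0.   ] F [-1.  11.   6.5] pos [546.8 -21.4  20.7] open 16.1
t 43.55 shift [-0.0013  0.0054 -0.0115] rv [-0.105 -0.002  0.   ] F [-1.  11.   6.5] pos [546.8 -21.4  20.7] open 16.1
t 43.55 shift [-0.0013  0.0048 -0.005 ] rv [-0.055 -0.002  0.001] F [-1.  11.   6.5] pos [546.8 -21.4  20.7] open 16.1
t 43.55 shift [-0.0013  0.0039  0.0014] rv [-0.005 -0.002  0.001] F [-1.  11.   6.5] pos [546.8 -21.4  20.7] open 16.1
t 43.55 shift [-0.0013  0.0027  0.0079] rv [ 0.045 -0.002  0.001] F [-1.  11.   6.5] pos [546.8 -21.4  20.7] open 16.1
front+ moved (2, -3, 0.93) 14mm up would be [ 1.  -3.5]
front- moved (1, -4, 0.67) 14mm up would be [ 0.5 -3.8]
rear- moved (1, -1, 0.97) 14mm up would be [ 1.8 -3.8]
leg foot patch 60 (-8, 0, 0.45)
leg foot patch -60 (10, -6, 0.81)
```

Emit:
play_rows(targets="0 0 0.0015 0.008 0 0 0;0 0 0.003 0.016 0 0 0;0 0 0.0045 0.025 0 0 0;0 0 0.006 0.034 0 0 0;0 0 0.0075 0.043 0 0 0;0 0 0.009 0.05 0 0 0;0 0 0.009 0.05 0 0 0;0 0 0.009 0.05 0 0 0;0 0 0.009 0.05 0 0 0;0 0 0.009 0.05 0 0 0")

```text
t: 44.85
position: [547.9, -20.3, 14.9]
eef_rot: [0.994, -0.107, 0.001, 0.014]
force: [-3.3, 10.5, 15.2]
opening: 15.9
```

```bash
python3 chk.py | head -1; python3 tilt.py; cat > legs.py <<'E'
from h import *
import pickle
a=pickle.load(open('s10.pkl','rb'));e=cam('scene');save(e,'slast')
f=lambda s,y,z:[*(C+EX*s+EY*y),z]
g=lambda d:cv2.cvtColor(d['color'],cv2.COLOR_BGR2GRAY)
for y in(60,-60):
  print(y,"home foot px",np.round(proj(e,f(-115,y,6))))
  for s,z in((-153,5),(-145,16),(-137,25),(-128,36),(-117,6),(-117,20),(-117,35)):
    u,v=map(round,proj(e,f(s,y,z)));print("  ",s,z,(u,v),"before",g(a)[v-1:v+2,u-1:u+2].mean().round(),"now",g(e)[v-1:v+2,u-1:u+2].mean().round())
E
python3 legs.py
```

```text
t 44.85 F [-3.3 10.5 15.2] tq [1.46 0.74 0.31] done shift [ 0.0022 -0.0193  0.0474] rot [ 0.408  0.005 -0.001]
front+ moved (2, -4, 0.96) 14mm up would be [ 1.  -3.5]
front- moved (2, -4, 0.67) 14mm up would be [ 0.5 -3.8]
rear- moved (1, -1, 0.98) 14mm up would be [ 1.8 -3.8]
leg foot patch 60 (-10, 1, 0.45)
leg foot patch -60 (10, 8, 0.53)
60 home foot px [293. 153.]
   -153 5 (280, 159) before 55.0 now 112.0
   -145 16 (283, 155) before 55.0 now 111.0
   -137 25 (286, 152) before 52.0 now 113.0
   -128 36 (289, 147) before 66.0 now 119.0
   -117 6 (292, 153) before 113.0 now 114.0
   -117 20 (292, 150) before 66.0 now 106.0
   -117 35 (293, 146) before 42.0 now 59.0
-60 home foot px [319. 187.]
   -153 5 (306, 194) before 48.0 now 125.0
   -145 16 (309, 190) before 61.0 now 125.0
   -137 25 (313, 186) before 58.0 now 126.0
   -128 36 (316, 182) before 70.0 now 129.0
   -117 6 (319, 187) before 120.0 now 118.0
   -117 20 (319, 184) before 103.0 now 97.0
   -117 35 (320, 180) before 58.0 now 107.0
```

```bash
python3 -c "
import pickle,cv2
for n in('s10','slast'):
  d=pickle.load(open(n+'.pkl','rb'));g=cv2.cvtColor(d['color'],cv2.COLOR_BGR2GRAY)
  print(n)
  for v in range(170,200):print(v,' '.join('%3d'%x for x in g[v,300:336]))
" | sed 's/ 1[0-9][0-9]/  . /g'
```

```text
s10
170  .   .   .   .   .   .   .   .   .   .   .   .   .   75  98  .   .   93  59  51  72  .   .   .   .   .   .   .   .   .   .   .   .   98  99  . 
171  77  .   .   .   .   .   .   .   .   .   .   .   .   .   68  .   .   .   82  55  49  98  94  .   .   .   .   .   .   .   .   .   79  58  58  58
172  55  .   .   .   .   .   .   .   .   .   .   .   .   .   93  81  .   .   .   66  55  56  54  .   .   .   .   .   .   .   .   74  61  59  61  62
173  57  83  .   .   .   .   .   .   .   .   .   .   .   .   .   97  91  84  82  60  61  45  39  .   .   .   .   .   .   .   .   72  61  61  61  62
174  56  53  96  .   .   .   .   .   .   .   .   .   .   .   .   .   88  62  54  56  67  46  51  53  .   .   .   .   .   .   .   58  47  59  61  58
175  59  57  68  .   .   .   .   .   .   .   .   .   .   .   .   .   64  39  35  96  .   89  53  56  66  .   .   .   .   .   .   88  45  41  53  44
176  58  59  53  83  .   .   .   .   .   .   .   .   .   .   .   .   54  34  57  .   .   .   67  51  53  87  .   .   .   .   .   .   77  57  52  56
177  56  55  40  74  .   .   .   .   .   .   .   .   .   .  
[... 7088 characters left out ...]
   .   .   .   .   .   .   .   .   .   .   .   .   .   .   .   .   .   .   .   .   .   .   .   .   .   .   . 
196  .   .   .   .   .   .   .   .   .   .   .   .   .   .   .   .   .   .   .   .   .   .   .   .   .   .   .   .   .   .   .   .   .   .   .   . 
197  .   .   .   .   .   .   .   .   .   .   .   .   .   .   .   .   .   .   .   .   .   .   .   .   .   .   .   .   .   .   .   .   .   .   .   . 
198  .   .   .   .   .   .   .   .   .   .   .   .   .   .   .   .   .   .   .   .   .   .   .   .   .   .   .   .   .   .   .   .   .   .   .   . 
199  .   .   .   .   .   .   .   .   .   .   .   .   .   .   .   .   .   .   .   .   .   .   .   .   .   .   .   .   .   .   .   .   .   .   .   .
```

The left leg now stands upright: a dark column from (320,170) to its foot at (321,187), where the home foot was predicted at (319,187). Both leaning-leg positions show bare wood. Next I'll let the plate down gently by reversing the pitch.

```bash
python3 - <<'E'
exec(open('chk.py').read().split("for a in")[0])
q=np.array([*(C+EX*-158+EY*3),30.]);ex=np.array([*EX,0])
for b in(.03,.06,.09,.12):
    Rb=R.from_rotvec(-M[:,0]*b).as_matrix();p=q+Rb@(S['position']-q)+ex*1.5*min(1,b/.06)
    print(b,np.round(M.T@(p-S['position'])/1000,4))
E
```

```text
t 44.95 F [-3.3 10.8 15.3] tq [1.49 0.79 0.3 ] done shift [ 0.0022 -0.0193  0.0474] rot [ 0.408  0.004 -0.001]
0.03 [ 0.     -0.0002 -0.0039]
0.06 [ 0.     -0.0006 -0.0078]
0.09 [ 0.     -0.0003 -0.0117]
0.12 [ 0.     -0.0002 -0.0156]
```

Emit:
play_rows(targets="0 0 0.002 0 0 0 0;0 0 0.001 0 0 0 0;0 0 0 -0.002 0 0 0;0 0 -0.0010 -0.008 0 0 0;0 0 -0.002 -0.016 0 0 0;0 -0.0002 -0.0033 -0.025 0 0 0;0 -0.0003 -0.0046 -0.035 0 0 0;0 -0.0004 -0.0059 -0.045 0 0 0;0 -0.0006 -0.0069 -0.053 0 0 0;0 -0.0006 -0.0078 -0.06 0 0 0")

```text
t: 46.2
position: [547.0, -21.9, 22.2]
eef_rot: [0.993, -0.106, -0.004, 0.046]
force: [-3.0, -6.8, -0.4]
opening: 16.0
```

```bash
python3 chk.py | head -1; python3 tilt.py
```

```text
t 46.2 F [-3.  -6.8 -0.4] tq [-1.2   0.59  0.3 ] done shift [ 0.0016 -0.0147  0.0415] rot [ 0.343  0.003 -0.002]
front+ moved (2, -3, 0.93) 14mm up would be [ 1.  -3.5]
front- moved (1, -4, 0.7) 14mm up would be [ 0.5 -3.8]
rear- moved (1, -1, 0.97) 14mm up would be [ 1.8 -3.8]
leg foot patch 60 (-7, 0, 0.43)
leg foot patch -60 (7, 10, 0.5)
```

Emit:
play_rows(targets="0 0.0003 -0.001 -0.008 0 0 0;0 0.0006 -0.002 -0.016 0 0 0;0 0.0009 -0.003 -0.024 0 0 0;0 0.0012 -0.004 -0.032 0 0 0;0 0.0014 -0.005 -0.04 0 0 0;0 0.0014 -0.005 -0.04 0 0 0;0 0.0014 -0.005 -0.04 0 0 0;0 0.0014 -0.005 -0.04 0 0 0;0 0.0014 -0.005 -0.04 0 0 0;0 0.0014 -0.005 -0.04 0 0 0")

```text
t: 47.5
position: [546.7, -22.9, 27.3]
eef_rot: [0.992, -0.106, -0.006, 0.066]
force: [-2.8, -3.6, -3.3]
opening: 16.1
```

```bash
python3 chk.py | head -1; python3 tilt.py; python3 legs.py >/dev/null; python3 -c "
import pickle,cv2
d=pickle.load(open('slast.pkl','rb'));g=cv2.cvtColor(d['color'],cv2.COLOR_BGR2GRAY)
for v in range(168,192,2):print(v,' '.join('%3d'%x for x in g[v,312:332]))
print()
for v in range(138,160,2):print(v,' '.join('%3d'%x for x in g[v,284:306]))"
```

```text
t 47.5 F [-2.8 -3.6 -3.3] tq [-0.47  0.39  0.22] done shift [ 0.0015 -0.0116  0.0374] rot [ 0.303  0.003 -0.002]
front+ moved (2, -3, 0.93) 14mm up would be [ 1.  -3.5]
front- moved (1, -4, 0.7) 14mm up would be [ 0.5 -3.8]
rear- moved (1, -1, 0.96) 14mm up would be [ 1.8 -3.8]
leg foot patch 60 (-4, -3, 0.43)
leg foot patch -60 (10, 8, 0.5)
168 130 127 131 114  76 104 119 120  82  61  59  58  79 114 118 113 115 115 116 117
170 128 130 135 135 136  95  68  59  61  51  49  42  44 106 123 118 118 120 117 116
172 133 132 128 128 134 107  50  42 104 121 122  87  59  60  62 108 119 117 116 117
174 128 130 133 135 136  62  38  47  66  64  59  84  94  76  57  55  77  81 110 119
176 134 135 130 130 128 130 132 136 135  65  45  90  90  63  62  52  49  42 112 119
178 131 126 124 128 130 128 129 132 137  60  36  42  39  43  43  41  46  59  58  62
180 125 128 129 127 128 129 130 129 131  58  41  43  44  44  44  48  55  55  58  60
182 126 127 130 131 127 128 128 126 104  49  41  46  48  42  45  46  46  58  59  59
184 130 131 129 128 125 120 123 125  81  46  42  42  45  44  45  45  44  44  60  60

[... 564 characters left out ...]
  37  40  41  41  38  83 114 120 114  71  59  55 115 121
146 122 119 115 112 117 115 120  88  49  38  40  37  39  39  44  96 116 117  96  61  56  79
148 122 123 124 123 122 119 114 114 119  71  39  37  36  56  81 101  78 108 119 122  72  59
150 123 122 121 117 112 112 111 116 115 115  51  37  41  70 114 122 124  93  91 114 120  97
152 117 112 111 114 112 109 114 117 120  57  37  37  36  70 114 120 117 117 118  72 101 117
154 113 112 114 112 113 116 117 116 120 128  90  47  39  41  91 112 115 119 121 127  95  83
156 112 111 115 117 117 119 125 123 121 123 117 115 118 117 120 120 122 127 126 126 125 124
158 118 124 124 124 125 122 121 119 114 115 113 116 119 123 124 126 125 123 118 117 120 118
```

The plate stays up with the bar unloaded (wrist load is about the bar's weight), and both legs stand. Releasing and backing off.

Emit:
play_rows(targets="0 0.0005 0.001 0.008 0 0 0;0 0.0008 0.002 0.015 0 0 0;0 0.001 0.002 0.02 0 0 0;0 0.001 0.002 0.02 0 0 0.25;0 0.001 0.002 0.02 0 0 0.3;0 0.001 0.002 0.02 0 0 0.35;0 0.001 0.002 0.02 0 0 0.42;0 0.001 0.002 0.02 0 0 0.5;0 0.001 0.002 0.02 0 0 0.55;0 0.001 0.002 0.02 0 0 0.55")

```text
t: 48.85
position: [546.4, -24.1, 25.4]
eef_rot: [0.993, -0.106, -0.005, 0.056]
force: [0.7, -0.3, -0.3]
opening: 47.1
```

Emit:
play_rows(targets="0 0 -0.005 0 0 0 0.55;0 0 -0.015 0 0 0 0.55;0 0 -0.03 0 0 0 0.55;0 0 -0.05 0 0 0 0.55;0 0 -0.07 0 0 0 0.55;0 0 -0.09 0 0 0 0.55;0 0 -0.11 0 0 0 0.55;0 0 -0.12 0 0 0 0.55;0 0 -0.12 0 0 0 0.55;0 0 -0.12 0 0 0 0.55")

```text
t: 50.1
position: [548.3, -10.8, 143.9]
eef_rot: [0.993, -0.106, -0.006, 0.056]
force: [0.0, -0.2, -1.0]
opening: 47.1
```

```bash
python3 chk.py | head -1; python3 tilt.py; python3 - <<'E'
import pickle
from h import *
a=pickle.load(open('slast.pkl','rb'))['color'].astype(int);e=cam('scene');b=e['color'].astype(int);save(e,'send')
e2=cam('scene')['color'].astype(int)
print("change plate/legs region vs before release",abs(a-b)[135:192,286:400].mean(),"last 0.05s",abs(b-e2)[135:192,250:400].mean())
from nose import mask
m=mask(e);p=np.argwhere(m[150:190,180:300])[:,::-1]+[180,150]
n,l,st,c=cv2.connectedComponentsWithStats(m)
for i in range(1,n):
    if st[i,4]>150:print(st[i],np.round(c[i]))
E
```

```text
t 50.1 F [ 0.  -0.2 -1. ] tq [ 0.09  0.   -0.  ] done shift [ 0.0006  0.0266 -0.0735] rot [ 0.323  0.002 -0.003]
front+ moved (2, -3, 0.93) 14mm up would be [ 1.  -3.5]
front- moved (1, -4, 0.7) 14mm up would be [ 0.5 -3.8]
rear- moved (1, -1, 0.96) 14mm up would be [ 1.8 -3.8]
leg foot patch 60 (-10, 1, 0.42)
leg foot patch -60 (10, 8, 0.5)
change plate/legs region vs before release 2.7787011388119423 last 0.05s 1.7437037037037038
[ 438    0   74   59 2926] [483.  25.]
[ 294  104  110   75 3312] [344. 141.]
[219 121  24  28 318] [229. 134.]
[205 142 116  63 985] [257. 180.]
[  334   189   178   195 17528] [452. 318.]
[ 341  210   40   34 1055] [361. 227.]
```

```bash
python3 -c "
from h import *
print(sign_off())"
```

```text
the job is handed in; nothing more can be done
None
```

The plate's front is propped on its two legs, the bar is left in place under it, and I handed the job in at about 50 s of the 67 s allowed. No verdict was reported.

**What I did:**
- **Insertion:** I gripped the bar 60 mm behind its centre and slid it in at 25° over the fulcrum block, under the plate's edge. I felt for the stop 2 mm at a time and met it about 30 mm inside the edge. The last reading was about 4 N, against the 12 N limit.
- **Lift and release:** I rotated the bar about the ridge until both legs swung in, let the plate down slowly, opened the gripper and backed off about 120 mm.

**Last checks:**
- **Plate held by its legs:** Before release, the wrist carried roughly the bar's weight plus a few newtons sideways. The front corners stayed 3–4 px up in the scene image (14 mm of rise is about 3.6 px), and this did not change after release.
- **Legs:** Both show as upright in the pixels. I could not measure the swing angle, so "fully home" rests on that and on the plate staying up.
- **Robot clear, scene at rest:** The force reading was about zero (1 N or less), and two frames 0.05 s apart differed only slightly (mean 1.7 grey levels).

**What disagreed or failed:**
- **Finger length:** The fingertips sit about 33 mm short of the reported TCP. My first grasps closed above the bar, and I found the right height by touch. I don't know why.
- **Plate shift:** The rear corner moved about 1 px in the image, so the plate may have shifted a few mm, which I estimate is well under the 25 mm limit.
- **Bystanders:** The arm stayed clear of the other objects by plan, but I did not measure them again at the end.

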